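# Chock a tea canister under the inspection lens

### The job

Get the metal tea canister ready for inspection: set the wooden chock on the sloping board with its two wedge noses pointing uphill, then take the canister from its box and lay it gently across the slope against both noses, so that its middle lies under the middle of the magnifier lens. The board is steep enough for the canister to roll, so let go only once it bears on the chock, and leave it lying still. Do not touch the lamp and leave the box cover, the cup and the white case where they are.

Things in the scene. Friction and masses are not known exactly. Their poses are not given: they have to be found in the camera images.
- canister: Closed cylindrical metal tea canister, 60 mm diameter, 130 mm long, smooth, about 0.2 to 0.4 kg, with a slip lid at its +x end. Origin: its centre; x axis: along the cylinder. At the start it lies in the two saddles of the wooden box base, parallel to the box's long side.
- chock: Beech roll chock, rubber soles, 120 (x) x 82 (y) mm, 0.2 kg, lying sole down on the table; it does not slide on the slope. A crossbar 120 mm long, 30 mm thick (y -43 to -13 mm), 44 mm high carries two wedge noses pointing to +y (x -60 to -35 and 35 to 60 mm, 70 mm gap between them), 25 mm high at the bar, falling at 40 degrees to a 3 mm tip at y = +39 mm. Origin: middle of the underside; z up.
- seat (a point): Point fixed to the chock, at (0, 53.5, 30) mm in the chock's frame: where the centre of the canister comes to lie when it rests on the chock's supporting surface and against both noses. Its axes are the chock's.
- board: Fixed sloping inspection board, grey, wooden sides, 270 mm along x (level) and 340 mm up the slope. The surface rises towards its +y at 12 degrees; the middle of the surface is 68 mm above the table. A wooden lip 12 mm thick and 12 mm high runs along the low (-y) edge. Origin: on the table below the middle of the surface; z vertical, x along the level direction.
- lamp: Fixed bench magnifier lamp: weighted round foot (124 mm across) on the table beyond the board's +x edge, a thin upright 400 mm high and an arm that carries the lens head. The middle of the foot lies 215 mm along the lamp's +x from the lens. Origin: on table level, straight below the lens centre.
- lens (a point): Centre of the magnifier lens: a level ring head, 138 mm outer diameter, 24 mm thick (12 mm above and below this point), over the sloping board, 338 mm above the table. The tool cannot stand upright below it.
- box: Fixed shallow base of a wooden storage box, 200 x 110 mm, rim 18 mm high, with two wooden V saddles (20 mm wide, 45 mm either side of the middle along x, 28 mm high) that carry the canister with its centre 47 mm above the table. Origin: centre of the underside; x along the long side.
- cover: Bystander: deep wooden cover of the box, 212 x 122 x 75 mm, standing open side down on the table. Origin: centre of its footprint on the table.
- cup: Bystander: white porcelain cup, 74 mm across, 62 mm high. Origin: centre of its underside.
- case: Bystander: closed white presentation case, 93 x 128 x 42 mm. Origin: centre of its underside.
Not all that is in view belongs to the job. Several things have the shape of the canister; the one meant has the colours described above. Of the things that look like the chock, take the one that is farthest from the robot's base at the start.

How it is judged:
On the way, in this order (a step that is already met when the one before it is completed fails the run):
1. the chock stands released and still on the sloping board, square to it within 0.2 rad, its seat point within 40 mm of the lens centre seen from above (contact force between chock and board above 0.5 N and contact force between chock and the fingers below 0.05 N and linear speed of chock below 0.01 m/s and horizontal distance between seat and lens below 0.04 m and angle between the x axis of chock and the x axis of board, either way round below 0.2 rad), for 0.2 s.
2. the canister lies on the board and bears on the chock while the fingers still hold it (contact force between canister and chock above 0.05 N and contact force between canister and the fingers above 0.3 N and distance between canister and seat below 0.025 m), for 0.1 s.
At the end, for the whole second after the job is handed in: The canister lies still and released on the sloping board against both noses of the chock (centre within 25 mm of the chock's seat point, axes within 0.1 rad), across the slope within 0.2 rad, its centre within 40 mm of the lens centre seen from above; the chock stands still on the board (horizontal distance between canister and lens below 0.04 m and distance between canister and seat below 0.025 m and angle between the x axis of canister and the x axis of chock, either way round below 0.1 rad and angle between the x axis of canister and the x axis of board, either way round below 0.2 rad and contact force between canister and chock above 0.05 N and contact force between canister and board above 0.3 N and contact force between chock and board above 0.5 N and linear speed of each of canister, chock below 0.01 m/s); the robot touches nothing.
It fails at once if the canister rolls or falls free: faster than 0.15 m/s while the fingers do not hold it (contact force between canister and the fingers below 0.05 N and linear speed of canister above 0.15 m/s).
It fails at once if the canister is set down hard (over 40 N on the board or on the chock) (contact force between canister and board above 40 N or contact force between canister and chock above 40 N).
It fails at once if the lamp is struck (over 2 N) (contact force between lamp and anything else above 2 N).
It fails at once if the cover, the cup or the case is moved by more than 20 mm (distance of any of cover, cup, case from where it was at the start of the episode above 0.02 m).
It also fails if it takes over 59 s, if anything falls off the work surface, if the arm or the gripper's body presses on something with over 40 N, if the wrist force passes 120 N, or if a joint passes its speed limit or range.

### The arm

A 6-joint arm with a two-finger parallel gripper is mounted at the origin on the work surface. World frame = base frame: x ahead of the robot, y to its left, z up, the work surface at z = 0. Lengths are in m, angles in rad, forces in N, time in s.
With the tool pointing down it reaches from about 0.225 to 0.875 m from the base axis. Payload 3.4 kg.
Tool frame: the origin (TCP) lies at the very end of the fingers, on their centre line; the grasp point (between the pads) lies 19 mm behind it; x points along the fingers, y is the direction in which the jaws open and shut, and the axes are right-handed (so a half turn about x gives the same grasp; the last joint's range is limited). The gripper opens to 85 mm and grips with 20 to 120 N. Pads are 22 mm wide; open, the fingers measure 114 mm over their backs; the gripper's body (76 mm by 85 mm) begins 54 mm behind the grasp point. The pads swing forward as they close: fully open they stand 13 mm farther back than shut.
Start: joints at [-1.27, 0.276, 1.505, -0, 1.361, -0.121], TCP at [0.235, -0.525, 0.2] pointing down, gripper open.
Joint ranges: [-2.89, 2.89], [-0.75, 2.08], [0.22, 2.7], [-1.18, 4.32], [0.11, 2.71], [-2.7, 2.7]. Speed limits (rad/s): [2.57, 2.57, 3.14, 3.14, 3.14, 3.14].

### API

Orientations are given as a rotation vector (axis times angle).
In Python, from cell import bot, vision gives the robot as it stands.
- The arm moves only by the tool apply_moves, never from a script. Its argument "commands" is a list of rows, each a list of 3 entries, a list of its own where there are three numbers: the opening, from 0 (shut) to 1 (fully open), then the shift along the tool's x, y, z in cm, then the turn, a rotation vector about the tool's x, y, z in rad. A call has exactly 10 rows; each row shifts and turns the commanded pose from where the row before left it, along the tool's axes as they then stand; what a row does not reach is not made up. A row lasts 1/12 s, in which the tool goes at most 41.7 mm and 7.16 degrees, less where a joint would pass 70% of its speed; a pose out of reach is approached as far as the arm can. A call with a gripper value outside its range is refused whole. The fingers move at their own pace and stop on an object; "force" is the grip in N (left out, the last holds). Time passes only in rows, so rows that do not move let the fingers close, or fill a call up. It gives the time, the measured TCP pose, the force and the opening at its end, in the units of the state.
- bot.get_state(): the state, without advancing time (a new reading comes with each control period).
- vision.read_camera(name): name is "scene" or "top" or "wrist"; returns the picture (480x640x3 uint8, red, green, blue); there is no depth.
- vision.get_calibration(name): a dict with "camera_matrix" (3x3 intrinsics, pixels), "R" (3x3) and "t" (3): a world point X has camera coordinates R X + t; the wrist camera has in their place "mount" (4x4, takes a point from camera to tool coordinates, whose origin is the TCP and whose axes are the tool frame's). Camera axes: x right, y down, z forward; pixel columns grow to the right and rows downward; lengths in m; the calibration is good to about 2 mm. The wrist camera is an equidistant fisheye: a pixel r from the principal point sees the ray r / f radians off the axis. A picture is of the moment at which its call begins: read the wrist's pose just before it. get_calibration takes no time and is no camera call.
- bot.hand_in(): hands the job in, once; it reports no verdict.
The state is a dict: "time": time; "joints": joint angles; "joint_vel": joint speeds; "tau": joint torques, N m; "tcp_pos": TCP position; "tcp_rot": TCP orientation; "contact_force": force on the tool from outside, world axes, zero at the start; "ft_torque": the same for the moment, N m; "width": finger opening in m.
Only numpy, scipy, OpenCV 4.12 (cv2) and the standard library are available. Lean on these libraries where they do the work, as an engineer would, in place of code of your own. Each camera call takes 0.05 s, during which the arm holds its last target.

## Working session

There is one attempt and no reset: what is moved stays moved. The work goes in short steps, Python scripts to look and compute and a tool call to move; the robot and the scene stay as the last step left them, time stands still between calls to the robot, and variables do not carry over. Pictures are saved under pics/ and viewed, and the job is handed in when it is done.

Besides the shell and the picture viewer there is one more tool, called after "Call:" in YAML: its name, and indented under it one key for each argument. apply_moves: Moves the arm, as the interface text tells. Its arguments: {"type":"object","properties":{"commands":{"type":"array"},"force":{"type":"number"}},"required":["commands"]}

```bash
ls -la; mkdir -p pics; python3 - <<'E'
from cell import bot, vision
import cv2, numpy as np
np.set_printoptions(precision=4,suppress=True)
s=bot.get_state(); print(s)
for n in ("scene","top","wrist"):
    c=vision.get_calibration(n); print(n,c)
    im=vision.read_camera(n); cv2.imwrite(f"pics/{n}0.png",im[:,:,::-1]); np.save(f"pics/{n}0.npy",im)
E
```

```text
total 12
drwxr-xr-x  3 agent agent 4096 Dec  7 03:20 .
drwxr-xr-x 23 root  root  4096 Dec  7 03:20 ..
drwxr-xr-x  2 agent agent 4096 Dec  7 03:20 pics
{'time': 0.0, 'joints': array([-1.27  ,  0.2766,  1.5062,  0.    ,  1.3607, -0.121 ]), 'joint_vel': array([ 0.0006,  0.0004, -0.0012,  0.0001, -0.0006, -0.0018]), 'tau': array([ -0.0004, -41.6781, -24.5806,  -0.0003,   0.0109,  -0.    ]), 'tcp_pos': array([ 0.2352, -0.524 ,  0.1993]), 'tcp_rot': array([ 1.9892,  0.4278, -1.9896]), 'contact_force': array([-0.4217,  0.0476,  0.4356]), 'ft_torque': array([-0.0025,  0.0123, -0.0101]), 'width': 0.08555570084676478}
scene {'camera_matrix': array([[509.8632,   0.    , 318.5553],
       [  0.    , 509.8632, 240.4957],
       [  0.    ,   0.    ,   1.    ]]), 'R': array([[-0.8666,  0.4988, -0.0104],
       [ 0.3447,  0.5835, -0.7354],
       [-0.3607, -0.6409, -0.6776]]), 't': array([ 0.4357, -0.0344,  1.5949])}
top {'camera_matrix': array([[536.8542,   0.    , 316.3034],
       [  0.    , 536.8542, 243.372 ],
       [  0.    ,   0.    ,   1.    ]]), 'R': array([[ 0.0114, -0.9998,  0.017 ],
       [-0.9815, -0.0145, -0.1909],
       [ 0.1911, -0.0145, -0.9815]]), 't': array([0.0218, 0.5381, 1.3742])}
wrist {'camera_matrix': array([[371.6483,   0.    , 315.5126],
       [  0.    , 371.6483, 247.6008],
       [  0.    ,   0.    ,   1.    ]]), 'mount': array([[-0.0005, -0.3132,  0.9497, -0.174 ],
       [ 1.    ,  0.001 ,  0.0008,  0.0014],
       [-0.0012,  0.9497,  0.3132, -0.0803],
       [ 0.    ,  0.    ,  0.    ,  1.    ]])}
```

View pics/top0.png

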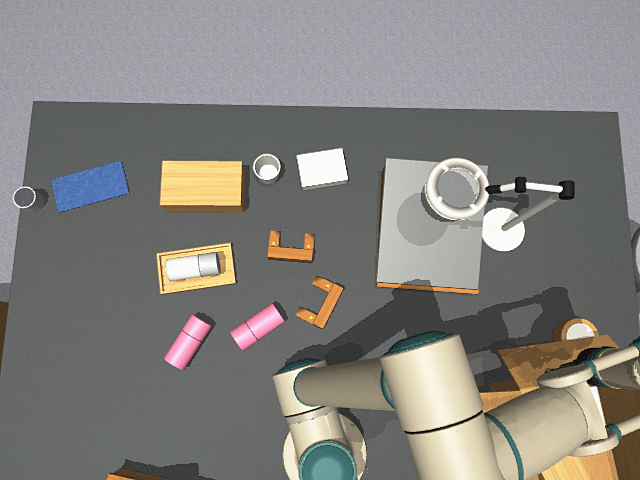

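View pics/scene0.png

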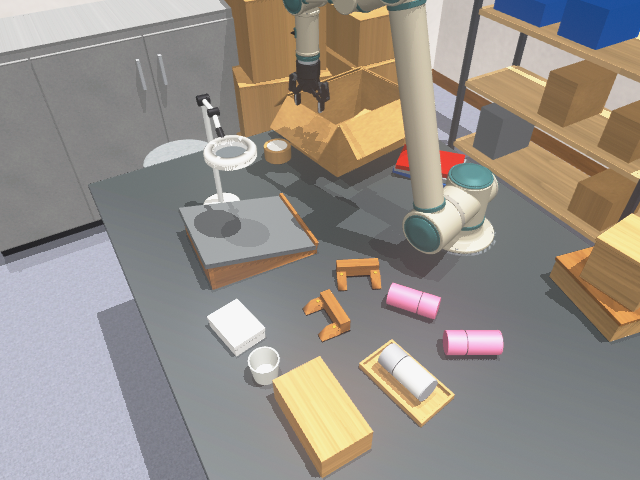

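View pics/wrist0.png

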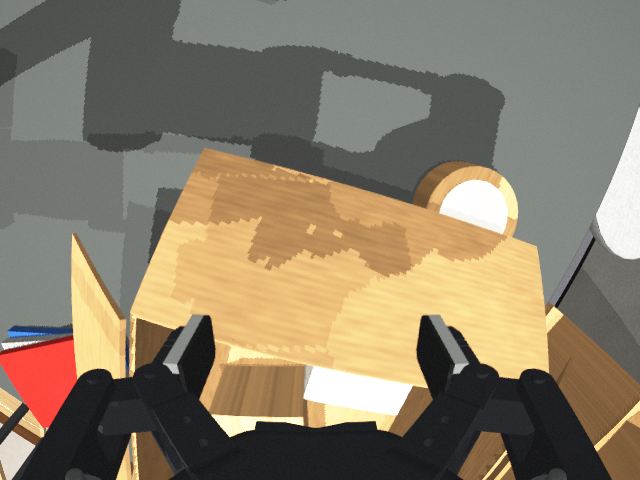

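The top view shows two chocks, at (291,247) and (322,302). The first is farther from the base at about (325,460), so that's the one to take. There are three cylinders: one silver in the box at (192,266) and two pink at (187,342) and (257,327). The silver one fits the description. Next I'll enlarge these areas and measure them.

```bash
cat > h.py <<'E'
import numpy as np, cv2
from scipy.spatial.transform import Rotation as Ro
from cell import bot, vision
np.set_printoptions(precision=4,suppress=True)
C={n:vision.get_calibration(n) for n in("scene","top","wrist")}
def ray(n,uv,tcp=None):
    uv=np.atleast_2d(np.asarray(uv,float)); c=C[n]; K=c["camera_matrix"]
    d=np.c_[(uv-[K[0,2],K[1,2]])/K[0,0]]
    if n=="wrist":
        r=np.linalg.norm(d,axis=1); k=np.where(r>1e-9,np.sin(r)/np.maximum(r,1e-9),1)
        v=np.c_[d*k[:,None],np.cos(r)]
        M=c["mount"]; p,R=tcp
        return p+R@M[:3,3], v@(R@M[:3,:3]).T
    v=np.c_[d,np.ones(len(d))]
    return -c["R"].T@c["t"], v@c["R"]
def onz(n,uv,z,tcp=None):
    o,v=ray(n,uv,tcp); return o+v*((z-o[2])/v[:,2])[:,None]
def proj(n,X):
    c=C[n]; p=np.atleast_2d(X)@c["R"].T+c["t"]; q=p@c["camera_matrix"].T; return q[:,:2]/q[:,2:]
def tri(n1,a,n2,b):
    o1,v1=ray(n1,a);o2,v2=ray(n2,b);v1=v1[0];v2=v2[0]
    A=np.c_[v1,-v2]; s=np.linalg.lstsq(A,o2-o1,rcond=None)[0]
    p,q=o1+s[0]*v1,o2+s[1]*v2; return (p+q)/2,np.linalg.norm(p-q)
def tcp():
    s=bot.get_state(); return s["tcp_pos"],Ro.from_rotvec(s["tcp_rot"]).as_matrix()
E
python3 - <<'E'
import cv2,numpy as np
t=cv2.imread("pics/top0.png"); s=cv2.imread("pics/scene0.png")
def crop(im,x,y,w,h,k): return cv2.resize(im[y:y+h,x:x+w],None,fx=k,fy=k,interpolation=cv2.INTER_CUBIC)
cv2.imwrite("pics/c1.png",crop(t,145,220,190,140,4))
cv2.imwrite("pics/c2.png",crop(t,370,145,200,150,4))
cv2.imwrite("pics/c3.png",crop(s,290,245,200,150,4))
E
```

```text
(no output)
```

View pics/c1.png

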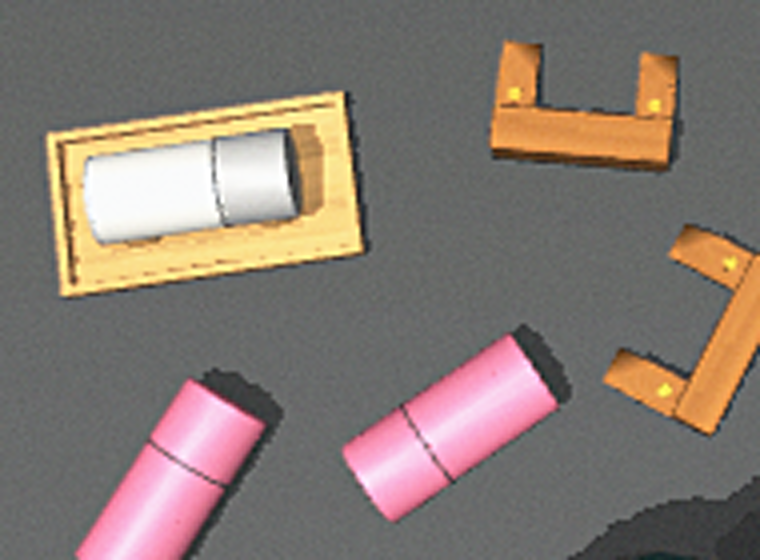

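View pics/c2.png

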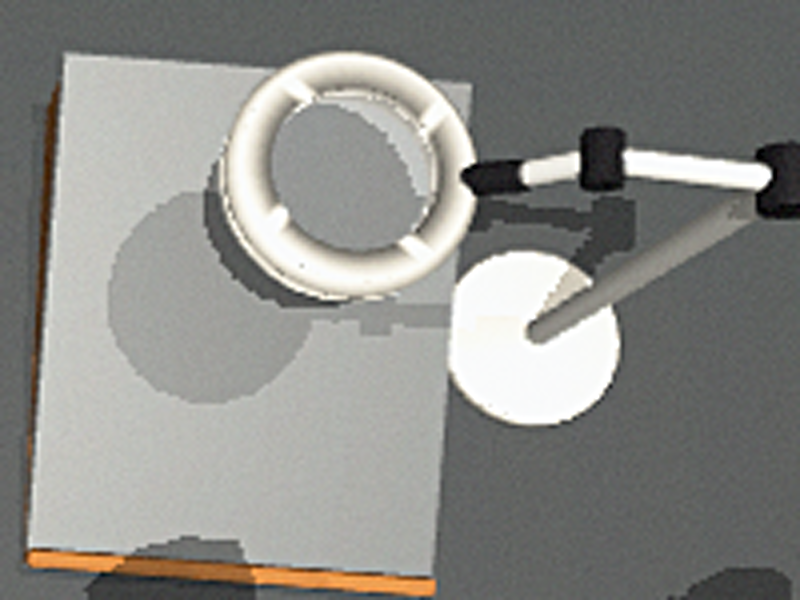

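View pics/c3.png

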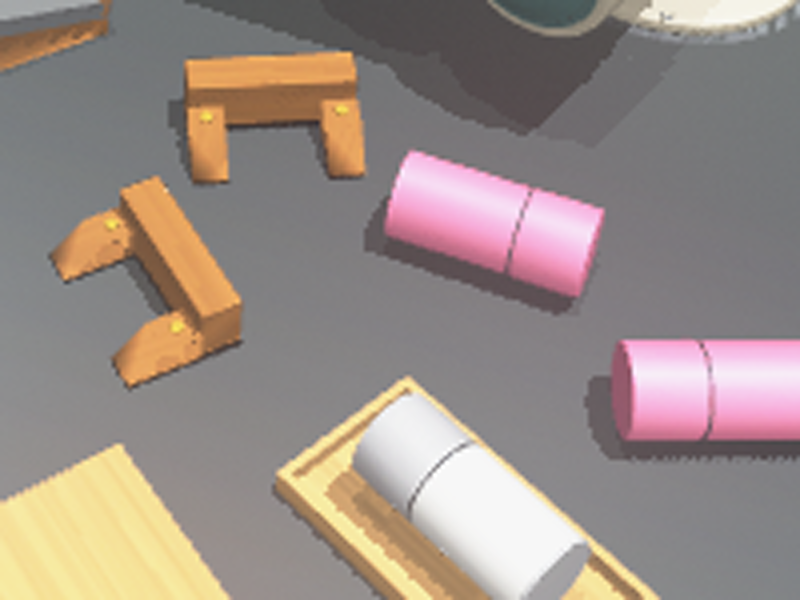

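```bash
python3 - <<'E'
from h import *
im=cv2.imread("pics/top0.png")
f=lambda x,y,ox,oy:(ox+x/4,oy+y/4)
# board
tl,tr=f(63,53,370,145),f(472,85,370,145)
bl,br=f(27,568,370,145),f(434,596,370,145)
print("board top edge z.103",onz("top",[tl,tr],0.1033))
print("low edge lip front top z~.044",onz("top",[bl,br],0.044))
a,b=onz("top",[tl,tr],0.1033); c,d=onz("top",[f(30,550,370,145),f(435,578,370,145)],0.032+0.014)
print(np.linalg.norm(a-b),np.linalg.norm(c-d), "yaw x",np.degrees(np.arctan2(*(b-a)[1::-1])),np.degrees(np.arctan2(*(d-c)[1::-1])))
# lens
hsv=cv2.cvtColor(im,cv2.COLOR_BGR2HSV)
m=((hsv[...,2]>190)&(hsv[...,1]<60)).astype(np.uint8); m[:, :420]=0;m[:,491:]=0;m[:150]=0;m[225:]=0
cs,_=cv2.findContours(m,cv2.RETR_EXTERNAL,cv2.CHAIN_APPROX_NONE); k=max(cs,key=cv2.contourArea)
e=cv2.fitEllipse(cv2.convexHull(k)); print("ring top",e, onz("top",[e[0]],0.338))
Lt=e[0]
sc=cv2.imread("pics/scene0.png"); hs=cv2.cvtColor(sc,cv2.COLOR_BGR2HSV)
m=((hs[...,2]>170)&(hs[...,1]<60)).astype(np.uint8); m[:,:202]=0;m[:,260:]=0;m[:130]=0;m[175:]=0
cs,_=cv2.findContours(m,cv2.RETR_EXTERNAL,cv2.CHAIN_APPROX_NONE); k=max(cs,key=cv2.contourArea)
e=cv2.fitEllipse(cv2.convexHull(k)); print("ring scene",e,tri("top",Lt,"scene",e[0]))
print("foot",onz("top",[f(535,337,370,145)],0.01))
# chock A : bar top corners & nose tips in top crop c1
print("bar base front corners", onz("top",[f(492,152,145,220),f(668,168,145,220)],0.0))
print("bar top near corners", onz("top",[f(492,152,145,220),f(668,163,145,220)],0.044))
print("bar top far", onz("top",[f(497,108,145,220),f(672,120,145,220)],0.044))
print("tips z3", onz("top",[f(505,42,145,220),f(541,45,145,220),f(642,53,145,220),f(678,56,145,220)],0.003))
# box rim corners
P=onz("top",[f(47,133,145,220),f(344,92,145,220),f(365,253,145,220),f(65,296,145,220)],0.018);print("box",P,P.mean(0),np.linalg.norm(P[0]-P[1]),np.linalg.norm(P[1]-P[2]))
# canister
m=((hsv[...,2]>150)&(hsv[...,1]<40)).astype(np.uint8); m[:,:150]=0;m[:,230:]=0;m[:248]=0;m[284:]=0
cs,_=cv2.findContours(m,cv2.RETR_EXTERNAL,cv2.CHAIN_APPROX_NONE); k=max(cs,key=cv2.contourArea)
r=cv2.minAreaRect(k); bx=cv2.boxPoints(r); print("can",r); P=onz("top",bx,0.06);print(P,P.mean(0))
E
```

```text
board top edge z.103 [[ 0.7598 -0.1515  0.1033]
 [ 0.7423 -0.4225  0.1033]]
low edge lip front top z~.044 [[ 0.4245 -0.1319  0.044 ]
 [ 0.4096 -0.4004  0.044 ]]
0.27150682345085486 0.26770016995276225 yaw x -93.69074190289685 -93.19796304179923
ring top ((456.4543762207031, 188.79788208007812), (61.60694122314453, 64.16631317138672), 103.19252014160156) [[ 0.6068 -0.269   0.338 ]]
ring scene ((227.16893005371094, 150.62222290039062), (47.58296585083008, 55.060096740722656), 103.4337387084961) (array([ 0.6106, -0.2715,  0.3383]), np.float64(0.008506925928441142))
foot [[ 0.5933 -0.4898  0.01  ]]
bar base front corners [[0.5051 0.1597 0.    ]
 [0.4957 0.0392 0.    ]]
bar top near corners [[0.4978 0.1564 0.044 ]
 [0.4921 0.0396 0.044 ]]
bar top far [[0.5276 0.1539 0.044 ]
 [0.5211 0.0373 0.044 ]]
tips z3 [[0.5815 0.1527 0.003 ]
 [0.5798 0.1279 0.003 ]
 [0.5752 0.0582 0.003 ]
 [0.5735 0.0334 0.003 ]]
box [[0.5108 0.4582 0.018 ]
 [0.5419 0.2597 0.018 ]
 [0.4325 0.2412 0.018 ]
 [0.4012 0.4389 0.018 ]] [0.4716 0.3495 0.018 ] 0.20090398244465413 0.1109745495054069
can ((191.0794677734375, 266.36309814453125), (21.90494155883789, 51.27635192871094), 81.46923065185547)
[[0.4878 0.426  0.06  ]
 [0.5099 0.295  0.06  ]
 [0.4527 0.2838 0.06  ]
 [0.4311 0.4139 0.06  ]] [0.4704 0.3547 0.06  ]
```

The enlarged crop confirms the chock whose bar centre is near (291,252), with a nose at each end. Its noses already point away from the robot (world +x), which is uphill, because the lip is at the near edge. The silver canister is in the box. Next I'll cross-check the lens position and work out the tool orientations.

```bash
cat >> h.py <<'E'
BY=np.radians(-93.4)  # yaw of board x
BX=np.array([np.cos(BY),np.sin(BY),0]); BYh=np.array([-np.sin(BY),np.cos(BY),0])
s12,c12=np.sin(np.radians(12)),np.cos(np.radians(12))
BC=np.array([0.584,-0.2765,0.068])
def Rtool(d,j):  # approach dir d, jaw dir j
    d=d/np.linalg.norm(d); j=j-d*(j@d); j/=np.linalg.norm(j); return np.c_[d,j,np.cross(d,j)]
def goto(R0,p0,R1,p1):
    "tool-frame delta from (R0,p0) to (R1,p1): shift cm, rotvec"
    return R0.T@(np.asarray(p1)-p0)*100, Ro.from_matrix(R0.T@R1).as_rotvec()
E
python3 - <<'E'
from h import *
p,R=tcp(); print(p);print(R)
print(proj("scene",[[0.607,-0.270,0.338],[0.607,-0.201,.338],[0.607,-.339,.338],[.676,-.27,.338],[.538,-.27,.338]]))
print(proj("top",[[0.607,-0.270,0.338],[0.607,-0.201,.338],[0.607,-.339,.338],[.676,-.27,.338],[.538,-.27,.338]]))
# chock check in scene view
print(onz("top",[(191.08,266.36)],0.047))
cc=np.array([.5386,.0953,0])
cx=BX;cy=BYh
for q in [(-60,-43,44),(60,-43,44),(-60,-13,44),(60,-13,44),(-60,39,3),(60,39,3)]:
    X=cc+cx*q[0]/1e3+cy*q[1]/1e3+[0,0,q[2]/1e3]; print(q,(proj("top",X)-[145,220])*4,(proj("scene",X)-[290,245])*4)
E
```

```text
[ 0.2353 -0.5242  0.1995]
[[-0.0004  0.4094 -0.9123]
 [ 0.0014 -0.9123 -0.4094]
 [-1.     -0.0014 -0.0002]]
[[230.2779 151.1729]
 [240.9744 164.1668]
 [220.2748 139.0215]
 [205.0382 158.8202]
 [254.5833 143.8087]]
[[456.8972 188.7316]
 [425.1297 188.2224]
 [488.61   189.2398]
 [455.6807 158.4171]
 [458.1415 219.7418]]
[[0.4722 0.3577 0.047 ]]
(-60, -43, 44) [[489.9803 149.8801]] [[243.3844 295.5358]]
(60, -43, 44) [[670.4494 163.011 ]] [[155.6963 169.0541]]
(-60, -13, 44) [[493.9516 105.5492]] [[201.4031 312.7745]]
(60, -13, 44) [[673.6942 118.639 ]] [[115.5497 184.3793]]
(-60, 39, 3) [[504.7633  42.6429]] [[127.508  383.3162]]
(60, 39, 3) [[678.4077  55.3048]] [[ 46.6452 251.8576]]
```

```bash
cat >> h.py <<'E'
T1=np.radians(15); UP=np.array([0,0,1.])
dch=-np.cos(T1)*UP+np.sin(T1)*BX
Rch=Rtool(dch,BYh)
gch=np.array([.5103,.097,.028])
E
python3 - <<'E'
from h import *
p,R=tcp()
tg=gch+.019*dch; hv=tg-.10*dch
print("hover",hv,"grasp tcp",tg)
sh,w=goto(R,p,Rch,hv); print("shift cm",sh,"turn",w,np.degrees(np.linalg.norm(w)))
E
```

```text
hover [0.5115 0.1179 0.1062] grasp tcp [0.51   0.0921 0.0096]
shift cm [  9.4081 -47.2564 -51.4899] turn [-1.083  -0.2363  0.1437] 64.04331204250357
```

Call:
apply_moves:
  commands:
    - [1, [0, -1.5, -1.6], [0, 0, 0]]
    - [1, [0, -2.6, -2.8], [0, 0, 0]]
    - [1, [0, -2.6, -2.8], [0, 0, 0]]
    - [1, [0, -2.6, -2.8], [0, 0, 0]]
    - [1, [0, -2.6, -2.8], [0, 0, 0]]
    - [1, [0, -2.6, -2.8], [0, 0, 0]]
    - [1, [0, -2.6, -2.8], [0, 0, 0]]
    - [1, [0, -2.6, -2.8], [0, 0, 0]]
    - [1, [0, -2.6, -2.8], [0, 0, 0]]
    - [1, [0, -2.6, -2.8], [0, 0, 0]]
  force: 60

```text
time: 0.98
tcp_pos: [0.3781, -0.1859, 0.2001]
tcp_rot: [1.989, 0.425, -1.989]
contact_force: [0.4, 0.5, -0.7]
width: 0.0857
```

Call:
apply_moves:
  commands:
    - [1, [0, -2.6, -2.8], [0, 0, 0]]
    - [1, [0, -2.6, -2.8], [0, 0, 0]]
    - [1, [0, -2.6, -2.8], [0, 0, 0]]
    - [1, [0, -2.6, -2.8], [0, 0, 0]]
    - [1, [0, -2.6, -2.8], [-0.08, 0, 0]]
    - [1, [0, -2.6, -2.8], [-0.1, 0, 0]]
    - [1, [0, 0, 0], [-0.12, 0, 0]]
    - [1, [0, 0, 0], [-0.12, 0, 0]]
    - [1, [0, 0, 0], [-0.12, 0, 0]]
    - [1, [0, 0, 0], [-0.12, 0, 0]]

```text
time: 1.82
tcp_pos: [0.4643, 0.025, 0.1998]
tcp_rot: [1.554, 0.942, -1.555]
contact_force: [-0.8, 0.5, 0.6]
width: 0.0857
```

```bash
python3 - <<'E'
from h import *
p,R=tcp(); s=bot.get_state(); print(s["time"],p,s["joints"])
tg=gch+.019*dch; hv=tg-.10*dch
sh,w=goto(R,p,Rch,hv); print("shift cm",sh,"turn",w,np.degrees(np.linalg.norm(w)))
E
```

```text
1.8167 [0.4643 0.025  0.1998] [-0.0958  0.1097  1.7228 -0.0002  1.3099  0.386 ]
shift cm [  9.3546  -0.1086 -10.4258] turn [-0.4198 -0.2576  0.056 ] 28.40300261288164
```

```bash
python3 - <<'E'
from h import *
p,R=tcp()
tg=gch+.019*dch; hv=tg-.10*dch
print(Rch.T@(hv-p)*100, Rch.T@(tg-p)*100)
E
```

```text
[  6.568    4.1673 -11.6495] [ 16.568    4.1673 -11.6495]
```

Call:
apply_moves:
  commands:
    - [1, [0, 0, 0], [-0.084, -0.0515, 0.011]]
    - [1, [0, 0, 0], [-0.084, -0.0515, 0.011]]
    - [1, [0, 0, 0], [-0.084, -0.0515, 0.011]]
    - [1, [0, 0, 0], [-0.084, -0.0515, 0.011]]
    - [1, [0, 0, 0], [-0.084, -0.0515, 0.011]]
    - [1, [1.5, 1.0, -3.0], [0, 0, 0]]
    - [1, [1.7, 1.1, -3.0], [0, 0, 0]]
    - [1, [1.7, 1.1, -3.0], [0, 0, 0]]
    - [1, [1.7, 0.97, -2.65], [0, 0, 0]]
    - [1, [0, 0, 0], [0, 0, 0]]

```text
time: 2.65
tcp_pos: [0.5119, 0.1201, 0.1013]
tcp_rot: [1.052, 0.994, -1.377]
contact_force: [-0.2, -0.2, 0.4]
width: 0.0856
```

```bash
python3 - <<'E'
from h import *
p,R=tcp(); s=bot.get_state(); print(s["time"],p,s["joints"])
im=vision.read_camera("wrist"); cv2.imwrite("pics/w1.png",im[:,:,::-1])
tg=gch+.019*dch
sh,w=goto(R,p,Rch,tg); print("shift cm",sh,"turn",w,np.degrees(np.linalg.norm(w)))
E
```

```text
2.65 [0.5119 0.1201 0.1013] [ 0.2795  0.3472  1.696  -0.2606  1.2054  0.4494]
shift cm [9.5765 0.0441 0.3473] turn [-0.0029 -0.0011  0.0072] 0.45124247876017265
```

View pics/w1.png

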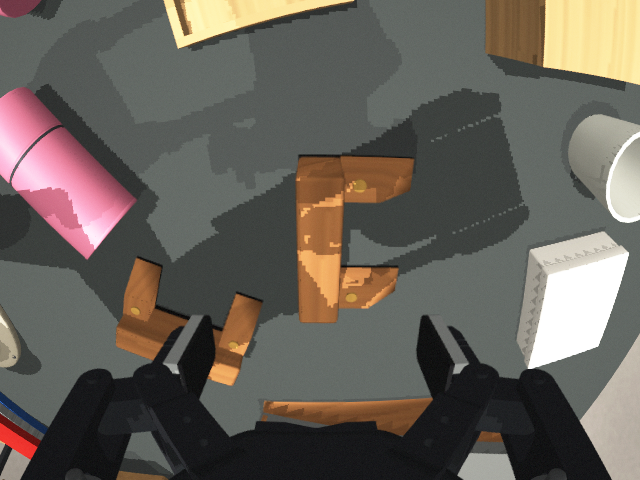

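```bash
python3 - <<'E'
from h import *
f=lambda x,y:(145+x/4,220+y/4)
P=onz("top",[f(604,380),f(622,350),f(670,255),f(690,226)],0.003)
B=onz("top",[f(675,415),f(712,433),f(756,262)],0.044)
print(P,B)
tg=gch+.019*dch
for P_ in np.r_[P,B]: print((P_-tg)@BYh*1000,(P_-tg)@BX*1000)
E
```

```text
[[0.3511 0.0802 0.003 ]
 [0.3712 0.0685 0.003 ]
 [0.4357 0.0371 0.003 ]
 [0.4556 0.0238 0.003 ]] [[ 0.3267  0.0329  0.044 ]
 [ 0.3154  0.0088  0.044 ]
 [ 0.427  -0.0192  0.044 ]]
-157.93377251772392 21.28287635341752
-137.13535683973464 31.76819244712937
-70.94267586698814 59.28382113386833
-50.23719946014558 71.40218571649366
-179.48211348772622 69.96656412425423
-189.28260850390112 94.70367445626721
-76.27768714813573 115.98896503984678
```

The wrist picture shows the chock bar at columns 297–343, centred between the fingers, and the second chock is clear of the finger paths. I'll descend and grip.

Call:
apply_moves:
  commands:
    - [1, [1.0, 0, 0.1], [0, 0, 0]]
    - [1, [1.5, 0.05, 0.1], [0, 0, 0]]
    - [1, [1.5, 0, 0.1], [0, 0, 0.007]]
    - [1, [1.5, 0, 0.05], [0, 0, 0]]
    - [1, [1.5, 0, 0], [0, 0, 0]]
    - [1, [1.5, 0, 0], [0, 0, 0]]
    - [1, [0.8, 0, 0], [0, 0, 0]]
    - [1, [0.2, 0, 0], [0, 0, 0]]
    - [0, [0, 0, 0], [0, 0, 0]]
    - [0, [0, 0, 0], [0, 0, 0]]
  force: 60

```text
time: 3.53
tcp_pos: [0.5121, 0.0888, 0.0163]
tcp_rot: [1.06, 0.982, -1.37]
contact_force: [0.0, -0.4, -0.6]
width: 0.0637
```

Call:
apply_moves:
  commands:
    - [0, [0, 0, 0], [0, 0, 0]]
    - [0, [0, 0, 0], [0, 0, 0]]
    - [0, [0, 0, 0], [0, 0, 0]]
    - [0, [0, 0, 0], [0, 0, 0]]
    - [0, [0, 0, 0], [0, 0, 0]]
    - [0, [0, 0, 0], [0, 0, 0]]
    - [0, [0, 0, 0], [0, 0, 0]]
    - [0, [0, 0, 0], [0, 0, 0]]
    - [0, [0, 0, 0], [0, 0, 0]]
    - [0, [0, 0, 0], [0, 0, 0]]

```text
time: 4.37
tcp_pos: [0.5117, 0.0891, 0.0158]
tcp_rot: [1.059, 0.983, -1.37]
contact_force: [-0.5, 0.2, 5.1]
width: -0.0002
```

```bash
python3 - <<'E'
from h import *
p,R=tcp(); s=bot.get_state(); print(s["time"],p,R,s["joints"],s["width"])
for n in("wrist","top"):
    im=vision.read_camera(n); cv2.imwrite(f"pics/{n}2.png",im[:,:,::-1])
E
```

```text
4.3667 [0.5117 0.0891 0.0158] [[-0.0099  0.9979 -0.0644]
 [-0.2584 -0.0647 -0.9639]
 [-0.966   0.0071  0.2585]] [ 0.2287  0.4218  1.8345 -0.3054  0.9779  0.4777] -0.00023379744941820377
```

View pics/wrist2.png

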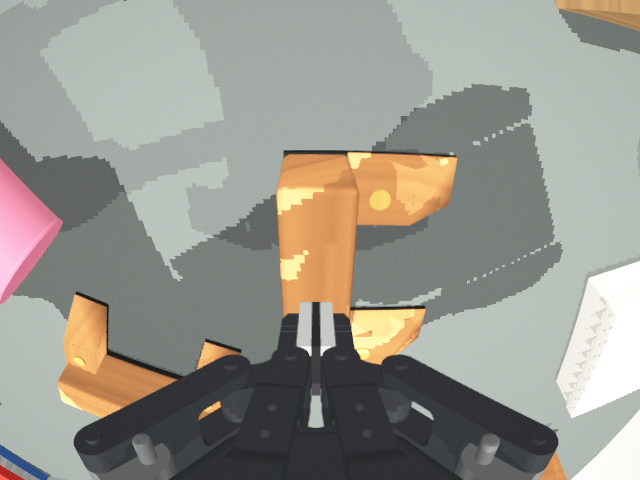

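View pics/top2.png

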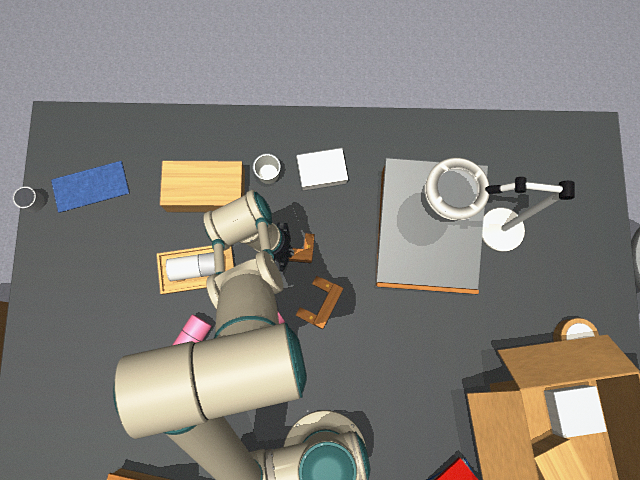

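```bash
python3 - <<'E'
from h import *
P=tcp()
print("bar +y end top corners", onz("wrist",[(278,192),(357,188),(284,315),(352,306)],0.044,P))
print("bar bottom end",onz("wrist",[(285,153),(348,153),(456,157)],0.0,P))
print(tri)
t=cv2.imread("pics/top2.png"); cv2.imwrite("pics/c4.png",cv2.resize(t[190:340,200:360],None,fx=5,fy=4.0,interpolation=cv2.INTER_CUBIC))
E
```

```text
bar +y end top corners [[0.5033 0.1563 0.044 ]
 [0.5312 0.156  0.044 ]
 [0.4989 0.0974 0.044 ]
 [0.5289 0.1007 0.044 ]]
bar bottom end [[0.5028 0.156  0.    ]
 [0.5317 0.1541 0.    ]
 [0.5844 0.1507 0.    ]]
<function tri at 0x7f271ae24720>
```

View pics/c4.png

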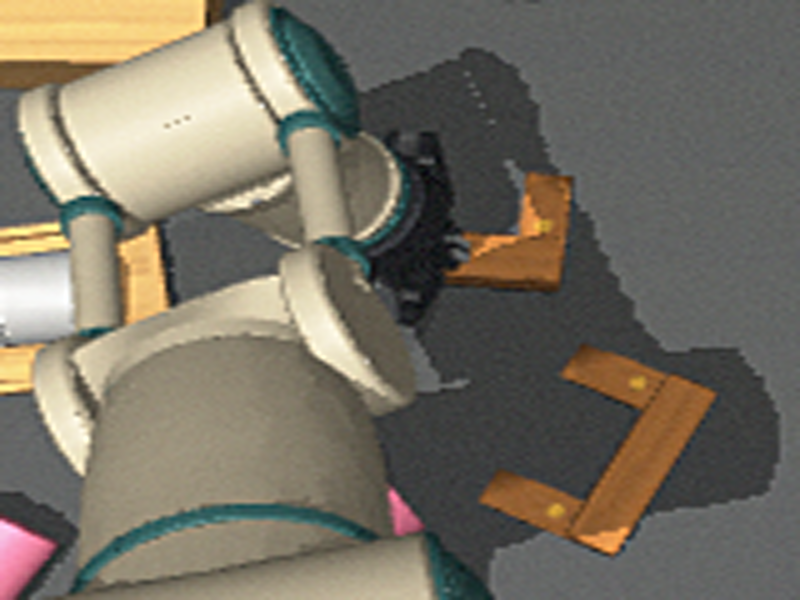

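```bash
python3 - <<'E'
from h import *
p,R=tcp()
print("tcp",proj("top",p),((proj("top",p)-[200,190])*[5,4]),"grasp pt",((proj("top",p-.019*R[:,0])-[200,190])*[5,4]))
for z in (.044,.03,.016): print(z,onz("top",[(200+455/5,190+250/4)],z))
t=cv2.imread("pics/top2.png"); cv2.imwrite("pics/c5.png",cv2.resize(t[215:275,260:340],None,fx=10,fy=10,interpolation=cv2.INTER_CUBIC))
t=cv2.imread("pics/wrist2.png"); cv2.imwrite("pics/c6.png",cv2.resize(t[270:420,220:420],None,fx=4,fy=4,interpolation=cv2.INTER_CUBIC))
im=vision.read_camera("scene"); cv2.imwrite("pics/c7.png",cv2.resize(im[220:370,250:450,::-1],None,fx=4,fy=4,interpolation=cv2.INTER_CUBIC))
E
```

```text
tcp [[293.7443 255.0186]] [[468.7214 260.0745]] grasp pt [[458.7246 255.0408]]
0.044 [[0.5135 0.0957 0.044 ]]
0.03 [[0.516  0.0962 0.03  ]]
0.016 [[0.5185 0.0966 0.016 ]]
```

View pics/c5.png

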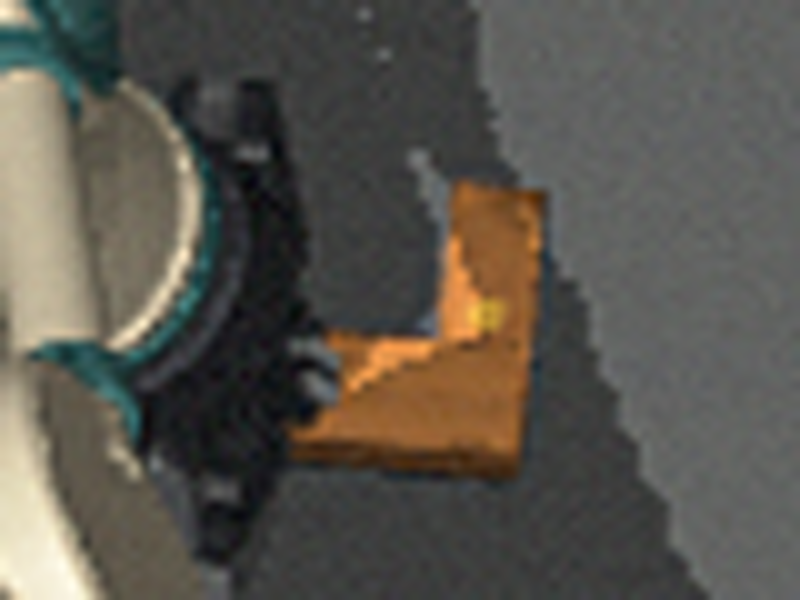

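View pics/c6.png

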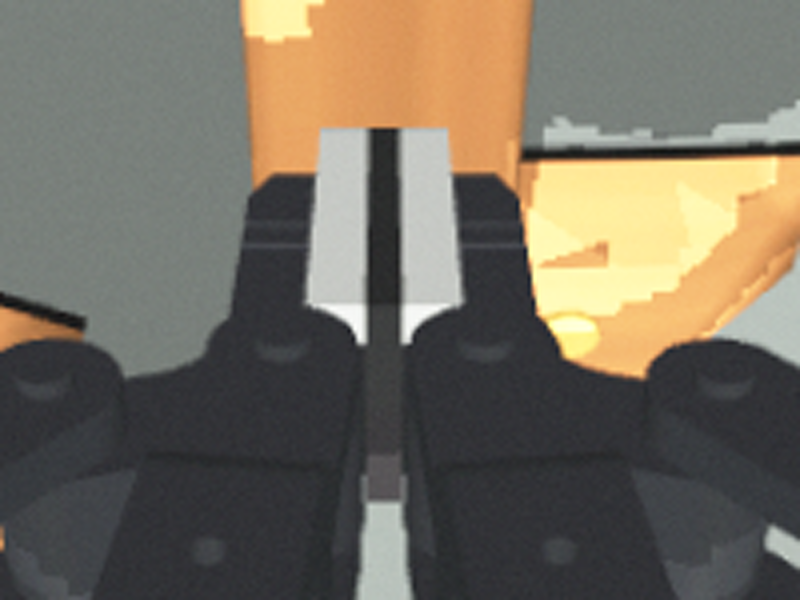

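View pics/c7.png

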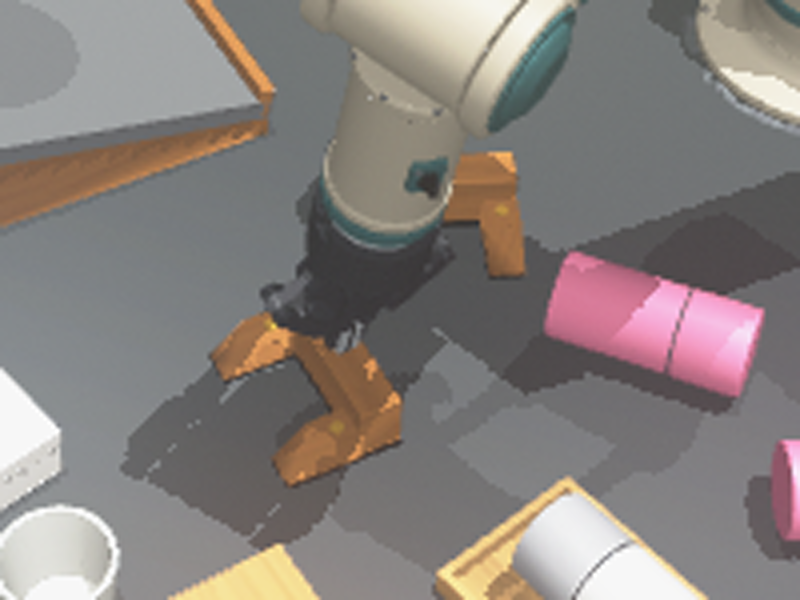

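The grip failed. Width reads 0, and the wrist picture shows the shut pads lying on top of the bar with the tip at (316,302), although the reported TCP is at z = 0.016. The chock itself has not moved. So the real finger ends seem to sit about 3 cm short of the reported TCP. I'll back off and measure that before trying again.

Call:
apply_moves:
  commands:
    - [0, [-1, 0, 0], [0, 0, 0]]
    - [0, [-1.5, 0, 0], [0, 0, 0]]
    - [0, [-1.5, 0, 0], [0, 0, 0]]
    - [0, [-1.5, 0, 0], [0, 0, 0]]
    - [0, [-1.5, 0, 0], [0, 0, 0]]
    - [0, [-1, 0, 0], [0, 0, 0]]
    - [0, [0, 0, 0], [0, 0, 0]]
    - [0, [0, 0, 0], [0, 0, 0]]
    - [0, [0, 0, 0], [0, 0, 0]]
    - [0, [0, 0, 0], [0, 0, 0]]

```text
time: 5.35
tcp_pos: [0.5115, 0.1094, 0.0918]
tcp_rot: [1.057, 0.985, -1.372]
contact_force: [-0.4, 0.1, 0.9]
width: -0.0
```

```bash
python3 - <<'E'
from h import *
s=bot.get_state()
p,R=tcp(); print(s["time"],p,s["contact_force"],s["width"])
sc=vision.read_camera("scene")[:,:,::-1]; tp=vision.read_camera("top")[:,:,::-1]
for n,im in(("scene",sc),("top",tp)):
    q=[proj(n,p-k*R[:,0])[0] for k in (0,.029,.054)]; print(n,q)
    c=q[0].astype(int); x0,y0=c[0]-40,c[1]-30
    cr=cv2.resize(im[y0-15:y0+45,x0:x0+80],None,fx=8,fy=8,interpolation=cv2.INTER_CUBIC)
    for k in q: cv2.circle(cr,tuple(int(v) for v in ((k-[x0,y0-15])*8)),4,(0,0,255),1)
    cv2.imwrite(f"pics/t_{n}.png",cr); cv2.imwrite(f"pics/{n}3.png",im)
E
```

```text
5.35 [0.5115 0.1094 0.0918] [-0.383   0.0623  0.8988] -3.52496189628711e-05
scene [array([336.9167, 295.655 ]), array([338.5436, 290.164 ]), array([339.9967, 285.2595])]
top [array([285.1323, 249.9548]), array([281.7106, 247.7835]), array([278.6471, 245.8396])]
```

View pics/t_scene.png

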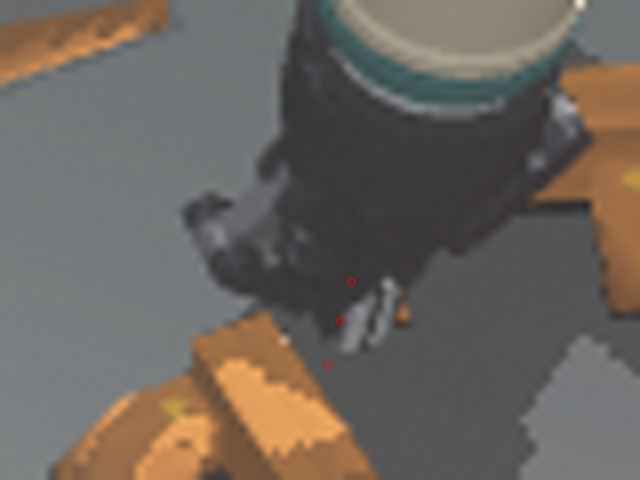

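View pics/t_top.png

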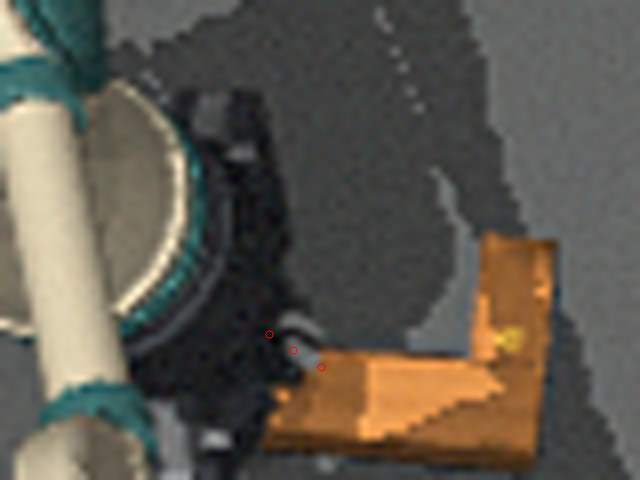

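```bash
python3 - <<'E'
from h import *
p,R=tcp()
for a,b in [((340,293.4),(283.1,250.5)),((338.9,293.6),(283.5,251)),((341.5,293),(282.8,250))]:
    X,e=tri("scene",a,"top",b); print(X,e,"tool frame mm",R.T@(X-p)*1000)
E
```

```text
[0.5071 0.1146 0.1032] 0.002067804604954554 tool frame mm [-12.2746  -4.8135  -1.8612]
[0.5075 0.1128 0.1005] 0.0008371330222421139 tool frame mm [-9.1351 -4.3558 -0.8304]
[0.5063 0.1165 0.1066] 0.006003149950041093 tool frame mm [-16.052   -5.7846  -2.7334]
```

```bash
python3 - <<'E'
from h import *
p,R=tcp()
im=cv2.imread("pics/scene3.png"); im2=cv2.imread("pics/top3.png")
for n,c in (("scene",(338.5,291)),("top",(282,249))):
    i=cv2.imread(f"pics/{n}3.png"); k=16; x0,y0=int(c[0]-20),int(c[1]-15)
    cr=cv2.resize(i[y0:y0+30,x0:x0+40],None,fx=k,fy=k,interpolation=cv2.INTER_NEAREST)
    for off in (0,.029):
      for y in(-.004,.004):
        for z in (-.011,.011):
          q=proj(n,p+R@[-off,y,z])[0]; cv2.circle(cr,tuple(int(v) for v in (q-[x0,y0]+.5)*k),3,(0,0,255) if off==0 else (0,255,0),-1)
    cv2.imwrite(f"pics/u_{n}.png",cr)
E
```

```text
(no output)
```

View pics/u_scene.png

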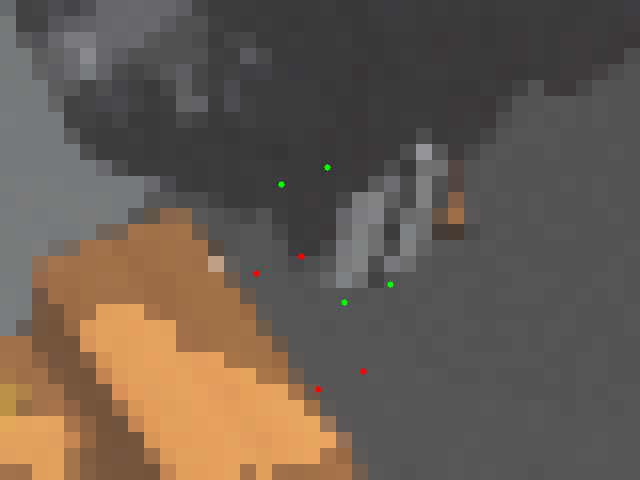

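View pics/u_top.png

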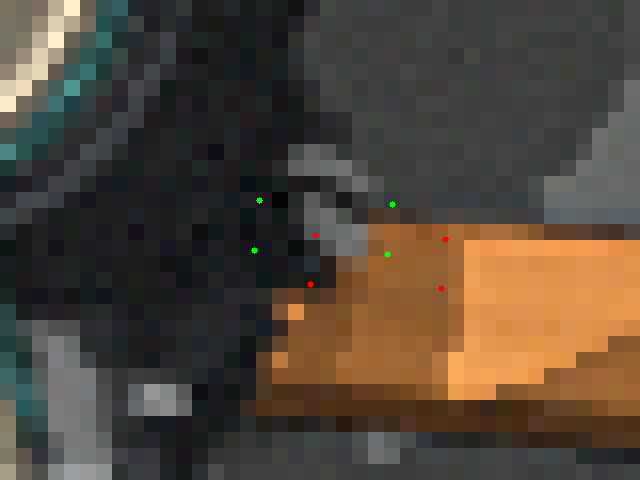

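The overlay is clear. The green points, 29 mm behind the reported TCP, land near the real pad ends in both views. The red points, at the TCP itself, fall about 3 cm beyond them. I'll use 31 mm as the tip shortfall, which puts the grasp point about 50 mm behind the reported TCP, and try the grasp again.

```bash
cat >> h.py <<'E'
GP=.050
gch=np.array([.5115,.0965,.030])
E
python3 - <<'E'
from h import *
p,R=tcp(); tg=gch+GP*dch
print(tg,goto(R,p,Rch,tg))
E
```

```text
[ 0.5107  0.0836 -0.0183] (array([11.3085,  0.0196, -0.3628]), array([-0.0067,  0.0002, -0.0032]))
```

Call:
apply_moves:
  commands:
    - [1, [0, 0, -0.1], [0, 0, 0]]
    - [1, [0, 0, -0.1], [0, 0, 0]]
    - [1, [0, 0, -0.1], [0, 0, 0]]
    - [1, [0, 0, -0.06], [0, 0, 0]]
    - [1, [0, 0, 0], [0, 0, 0]]
    - [1, [0, 0, 0], [0, 0, 0]]
    - [1, [0, 0, 0], [0, 0, 0]]
    - [1, [0.5, 0, 0], [0, 0, 0]]
    - [1, [1.0, 0, 0], [0, 0, 0]]
    - [1, [1.0, 0, 0], [0, 0, 0]]

```text
time: 6.28
tcp_pos: [0.5123, 0.1065, 0.067]
tcp_rot: [1.059, 0.983, -1.37]
contact_force: [-0.3, -0.0, 0.7]
width: 0.0854
```

Call:
apply_moves:
  commands:
    - [1, [1.5, 0, 0], [0, 0, 0]]
    - [1, [1.5, 0, 0], [0, 0, 0]]
    - [1, [1.5, 0, 0], [0, 0, 0]]
    - [1, [1.5, 0, 0], [0, 0, 0]]
    - [1, [1.3, 0, 0], [0, 0, 0]]
    - [1, [1.0, 0, 0], [0, 0, 0]]
    - [1, [0.4, 0, 0], [0, 0, 0]]
    - [1, [0, 0, 0], [0, 0, 0]]
    - [0.8, [0, 0, 0], [0, 0, 0]]
    - [0, [0, 0, 0], [0, 0, 0]]

```text
time: 7.12
tcp_pos: [0.512, 0.0844, -0.0159]
tcp_rot: [1.06, 0.983, -1.369]
contact_force: [-0.0, -0.4, 0.9]
width: 0.064
```

Call:
apply_moves:
  commands:
    - [0, [0, 0, 0], [0, 0, 0]]
    - [0, [0, 0, 0], [0, 0, 0]]
    - [0, [0, 0, 0], [0, 0, 0]]
    - [0, [0, 0, 0], [0, 0, 0]]
    - [0, [0, 0, 0], [0, 0, 0]]
    - [0, [0, 0, 0], [0, 0, 0]]
    - [0, [0, 0, 0], [0, 0, 0]]
    - [0, [0, 0, 0], [0, 0, 0]]
    - [0, [0, 0, 0], [0, 0, 0]]
    - [0, [0, 0, 0], [0, 0, 0]]

```text
time: 7.95
tcp_pos: [0.5121, 0.0846, -0.0156]
tcp_rot: [1.06, 0.983, -1.369]
contact_force: [-1.5, 1.2, 6.5]
width: 0.029
```

```bash
cat >> h.py <<'E'
Rc0=np.c_[BX,BYh,UP]; cyb=c12*BYh+s12*UP; czb=c12*UP-s12*BYh; Rcb=np.c_[BX,cyb,czb]
LENS=np.array([.606,-.2705]); SEAT=np.array([.597,-.258])
def surf(xy): 
    v=np.array([*xy,0])-np.array([*BC[:2],0]); return BC[2]+np.tan(np.radians(12))*(v@BYh)
def chock_target():
    o=np.array([*SEAT,0])-BYh*(.0535*c12-.030*s12); o[2]=surf(o[:2]); return o
E
python3 - <<'E'
from h import *
import json
p,R=tcp(); c0=np.array([.5394,.0948,0]); 
rel_p=R.T@(c0-p); rel_R=R.T@Rc0
json.dump(dict(rel_p=rel_p.tolist(),rel_R=rel_R.tolist()),open("rel.json","w"))
ot=chock_target(); print("chock target",ot,"seat z",(ot+Rcb@[0,.0535,.03]))
Rt=Rcb@rel_R.T; pt=ot-Rt@rel_p; ph=pt+.05*czb
print("tool target",pt,"hover",ph); print(Rt)
s,w=goto(R,p,Rt,ph); print("shift in current frame",s,"turn",w, "shift in new frame",Rt.T@(ph-p)*100)
print("lift vec up 1cm in tool",R.T@UP)
print("waypoint y",ph-p)
E
```

```text
chock target [ 0.551  -0.2553  0.0607] seat z [ 0.597  -0.258   0.1012]
tool target [ 0.5275 -0.2657  0.0399] hover [ 0.5171 -0.2651  0.0888]
[[ 0.1916  0.9744 -0.118 ]
 [-0.2698 -0.0633 -0.9608]
 [-0.9437  0.2159  0.2508]]
shift in current frame [-1.0751  2.8486 36.3701] turn [0.054  0.0011 0.2023] shift in new frame [-0.3234  4.9572 36.1577]
lift vec up 1cm in tool [-0.9661  0.0082  0.2579]
waypoint y [ 0.005  -0.3497  0.1044]
```

Width is 29 mm, so the 30 mm bar is gripped. I'll lift it and carry it over the board.

Call:
apply_moves:
  commands:
    - [0, [-1.0, 0, 0.3], [0, 0, 0]]
    - [0, [-2.5, 0, 0.6], [0, 0, 0]]
    - [0, [-3.0, 0, 0.8], [0, 0, 0]]
    - [0, [-3.0, 0, 0.8], [0, 0, 0]]
    - [0, [-3.1, 0.1, 0.85], [0, 0, 0]]
    - [0, [0, 0, 0], [0.018, 0, 0.067]]
    - [0, [0, 0, 0], [0.018, 0, 0.067]]
    - [0, [0, 0, 0], [0.018, 0, 0.068]]
    - [0, [0.6, 0.1, 1.6], [0, 0, 0]]
    - [0, [1.2, 0.2, 3.3], [0, 0, 0]]

```text
time: 8.78
tcp_pos: [0.5111, 0.0346, 0.1102]
tcp_rot: [1.164, 0.823, -1.232]
contact_force: [1.0, -0.2, -1.9]
width: 0.0292
```

```bash
python3 - <<'E'
from h import *
import json
r=json.load(open("rel.json")); rp,rR=np.array(r["rel_p"]),np.array(r["rel_R"])
p,R=tcp(); s=bot.get_state(); print(s["time"],p,s["width"],s["contact_force"],s["joints"])
im=vision.read_camera("wrist"); cv2.imwrite("pics/w4.png",im[:,:,::-1])
ot=chock_target(); Rt=Rcb@rR.T; pt=ot-Rt@rp; ph=pt+.05*czb
print(goto(R,p,Rt,ph))
E
```

```text
8.7833 [0.5111 0.0346 0.1102] 0.02916313726850015 [ 0.9846 -0.1998 -1.911 ] [ 0.1607  0.1982  1.9194 -0.3848  0.9077  0.4702]
(array([10.1821,  1.8892, 28.2127]), array([ 0.0049, -0.0012,  0.0003]))
```

View pics/w4.png

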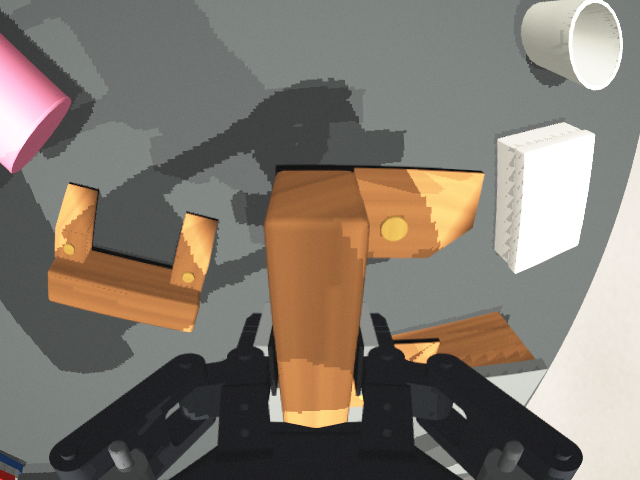

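The chock is held, with the bar between the pads at columns 265–368, and a wrist load of 1.9 N matches 0.2 kg. I'll continue to hover above the board.

Call:
apply_moves:
  commands:
    - [0, [1.2, 0.2, 3.3], [0, 0, 0]]
    - [0, [1.2, 0.2, 3.3], [0, 0, 0]]
    - [0, [1.2, 0.2, 3.3], [0, 0, 0]]
    - [0, [1.2, 0.2, 3.3], [0, 0, 0]]
    - [0, [1.2, 0.2, 3.3], [0, 0, 0]]
    - [0, [1.2, 0.2, 3.3], [0, 0, 0]]
    - [0, [1.2, 0.2, 3.3], [0, 0, 0]]
    - [0, [1.0, 0.2, 2.7], [0, 0, 0]]
    - [0, [0.4, 0.1, 1.2], [0, 0, 0]]
    - [0, [0, 0, 0], [0, 0, 0]]

```text
time: 9.67
tcp_pos: [0.5146, -0.2577, 0.0891]
tcp_rot: [1.167, 0.818, -1.241]
contact_force: [-0.1, -0.1, -2.0]
width: 0.029
```

```bash
python3 - <<'E'
from h import *
import json
r=json.load(open("rel.json")); rp,rR=np.array(r["rel_p"]),np.array(r["rel_R"])
p,R=tcp(); s=bot.get_state(); print(s["time"],p,s["width"],s["contact_force"],s["joints"])
for n in("scene","top"):
    im=vision.read_camera(n); cv2.imwrite(f"pics/{n}5.png",im[:,:,::-1])
ot=chock_target(); Rt=Rcb@rR.T; pt=ot-Rt@rp
print(goto(R,p,Rt,pt), "chock now",p+R@rp, "normal in tool", R.T@czb)
E
```

```text
9.6667 [ 0.5146 -0.2577  0.0891] 0.029040333383750037 [-0.1341 -0.112  -1.968 ] [-0.4779  0.234   1.9344 -0.2477  0.6887 -0.2116]
(array([ 5.103 ,  0.264 , -0.6356]), array([-0.0029,  0.003 ,  0.0041])) chock now [ 0.5382 -0.2474  0.1098] normal in tool [-0.9654  0.005   0.2608]
```

View pics/scene5.png

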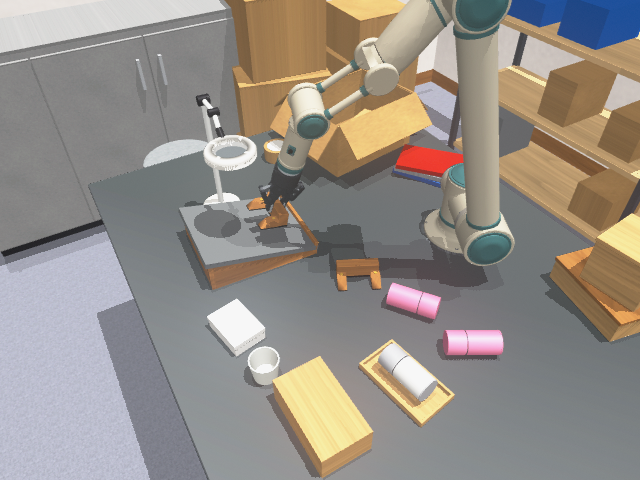

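View pics/top5.png

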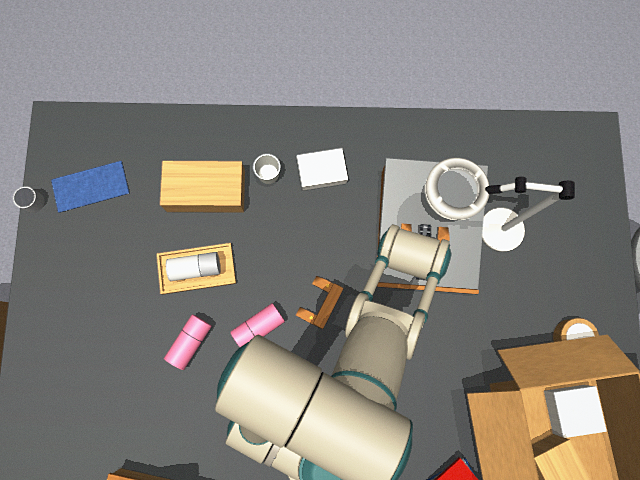

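Both views show the chock held 4–5 cm above the board, noses uphill, and the wrist well clear of the ring at (228,152) in the scene view. I'll lower along the board normal.

Call:
apply_moves:
  commands:
    - [0, [1.0, 0, -0.26], [0, 0, 0]]
    - [0, [1.0, 0, -0.26], [0, 0, 0]]
    - [0, [1.0, 0, -0.26], [0, 0, 0]]
    - [0, [0.8, 0, -0.22], [0, 0, 0]]
    - [0, [0.2, 0, -0.05], [0, 0, 0]]
    - [0, [0, 0, 0], [0, 0, 0]]
    - [0, [0, 0, 0], [0, 0, 0]]
    - [0, [0, 0, 0], [0, 0, 0]]
    - [0, [0, 0, 0], [0, 0, 0]]
    - [0, [0, 0, 0], [0, 0, 0]]

```text
time: 10.6
tcp_pos: [0.5246, -0.2557, 0.0495]
tcp_rot: [1.166, 0.819, -1.236]
contact_force: [-0.6, 0.4, -2.0]
width: 0.0293
```

```bash
python3 - <<'E'
from h import *
import json
r=json.load(open("rel.json")); rp,rR=np.array(r["rel_p"]),np.array(r["rel_R"])
p,R=tcp(); s=bot.get_state(); print(s["time"],p,s["width"],s["contact_force"])
ot=chock_target(); Rt=Rcb@rR.T; pt=ot-Rt@rp
o=p+R@rp; print(goto(R,p,Rt,pt), "chock now",o,"gap",o[2]-surf(o[:2]))
E
```

```text
10.6 [ 0.5246 -0.2557  0.0495] 0.029286946982013742 [-0.6149  0.379  -1.9929]
(array([1.2333, 0.1425, 0.6903]), array([0.0004, 0.0021, 0.001 ])) chock now [ 0.5481 -0.2452  0.0703] gap 0.010274792109080423
```

Call:
apply_moves:
  commands:
    - [0, [0.2, 0.05, 0.3], [0, 0, 0]]
    - [0, [0.2, 0.05, 0.3], [0, 0, 0]]
    - [0, [0.2, 0.04, 0.22], [0, 0, 0]]
    - [0, [0.2, 0, -0.05], [0, 0, 0]]
    - [0, [0.15, 0, -0.04], [0, 0, 0]]
    - [0, [0.1, 0, -0.03], [0, 0, 0]]
    - [0, [0.05, 0, 0], [0, 0, 0]]
    - [0, [0.05, 0, 0], [0, 0, 0]]
    - [0, [0, 0, 0], [0, 0, 0]]
    - [0, [0, 0, 0], [0, 0, 0]]

```text
time: 11.43
tcp_pos: [0.527, -0.2653, 0.0402]
tcp_rot: [1.165, 0.82, -1.237]
contact_force: [-0.0, -0.2, -2.2]
width: 0.0293
```

```bash
python3 - <<'E'
from h import *
import json
r=json.load(open("rel.json")); rp,rR=np.array(r["rel_p"]),np.array(r["rel_R"])
p,R=tcp(); s=bot.get_state(); print(s["time"],p,s["width"],s["contact_force"])
ot=chock_target(); Rt=Rcb@rR.T; pt=ot-Rt@rp
o=p+R@rp; print(goto(R,p,Rt,pt), "chock now",o,"gap",o[2]-surf(o[:2]))
E
```

```text
11.4333 [ 0.527  -0.2653  0.0402] 0.029307820186833314 [-0.0103 -0.2366 -2.2066]
(array([0.0426, 0.0434, 0.0262]), array([0.0007, 0.0017, 0.0019])) chock now [ 0.5506 -0.2548  0.0609] gap 0.00027337624847077746
```

Not in contact yet (the force is still just the weight). I'll lower in 0.5 mm rows.

Call:
apply_moves:
  commands:
    - [0, [0.05, 0, -0.013], [0, 0, 0]]
    - [0, [0.05, 0, -0.013], [0, 0, 0]]
    - [0, [0.05, 0, -0.013], [0, 0, 0]]
    - [0, [0.05, 0, -0.013], [0, 0, 0]]
    - [0, [0.05, 0, -0.013], [0, 0, 0]]
    - [0, [0.05, 0, -0.013], [0, 0, 0]]
    - [0, [0, 0, 0], [0, 0, 0]]
    - [0, [0, 0, 0], [0, 0, 0]]
    - [0, [0, 0, 0], [0, 0, 0]]
    - [0, [0, 0, 0], [0, 0, 0]]

```text
time: 12.27
tcp_pos: [0.5274, -0.2655, 0.0393]
tcp_rot: [1.165, 0.818, -1.237]
contact_force: [-7.0, 4.3, 15.1]
width: 0.0292
```

Contact at about 17 N. I'll ease off slightly, then release and withdraw along the tool axis.

Call:
apply_moves:
  commands:
    - [0, [-0.06, 0, 0], [0, 0, 0]]
    - [0, [0, 0, 0], [0, 0, 0]]
    - [0.5, [0, 0, 0], [0, 0, 0]]
    - [0.7, [0, 0, 0], [0, 0, 0]]
    - [0.8, [0, 0, 0], [0, 0, 0]]
    - [0.8, [0, 0, 0], [0, 0, 0]]
    - [0.8, [0, 0, 0], [0, 0, 0]]
    - [0.8, [0, 0, 0], [0, 0, 0]]
    - [0.8, [-0.5, 0, 0], [0, 0, 0]]
    - [0.8, [-1.0, 0, 0], [0, 0, 0]]

```text
time: 13.1
tcp_pos: [0.5239, -0.2609, 0.0511]
tcp_rot: [1.165, 0.822, -1.238]
contact_force: [-0.1, 0.0, 0.0]
width: 0.0681
```

Call:
apply_moves:
  commands:
    - [0.8, [-1.5, 0, 0], [0, 0, 0]]
    - [0.8, [-2.0, 0, 0], [0, 0, 0]]
    - [0.8, [-2.0, 0, 0], [0, 0, 0]]
    - [0.8, [-2.0, 0, 0], [0, 0, 0]]
    - [1, [-2.0, 0, 0], [0, 0, 0]]
    - [1, [-2.0, 0, 0], [0, 0, 0]]
    - [1, [-1.0, 0, -2.0], [0, 0, 0]]
    - [1, [-0.5, 0, -3.0], [0, 0, 0]]
    - [1, [0, 0, -3.5], [0, 0, 0]]
    - [1, [0, 0, -3.5], [0, 0, 0]]

```text
time: 13.93
tcp_pos: [0.5145, -0.1097, 0.146]
tcp_rot: [1.168, 0.816, -1.235]
contact_force: [1.2, -0.7, 0.7]
width: 0.0853
```

```bash
python3 - <<'E'
from h import *
p,R=tcp(); s=bot.get_state(); print(s["time"],p,s["width"],s["contact_force"],s["joints"])
t=vision.read_camera("top")[:,:,::-1]; cv2.imwrite("pics/top6.png",t)
c=vision.read_camera("scene")[:,:,::-1]; cv2.imwrite("pics/scene6.png",c)
cv2.imwrite("pics/c8.png",cv2.resize(t[145:295,370:570],None,fx=4,fy=4,interpolation=cv2.INTER_CUBIC))
cv2.imwrite("pics/c9.png",cv2.resize(c[130:280,170:370],None,fx=4,fy=4,interpolation=cv2.INTER_CUBIC))
E
```

```text
13.9333 [ 0.5145 -0.1097  0.146 ] 0.08534587199292075 [ 1.2    -0.7218  0.6712] [-0.1639  0.1321  1.9015 -0.3103  0.8884  0.1014]
```

View pics/c8.png

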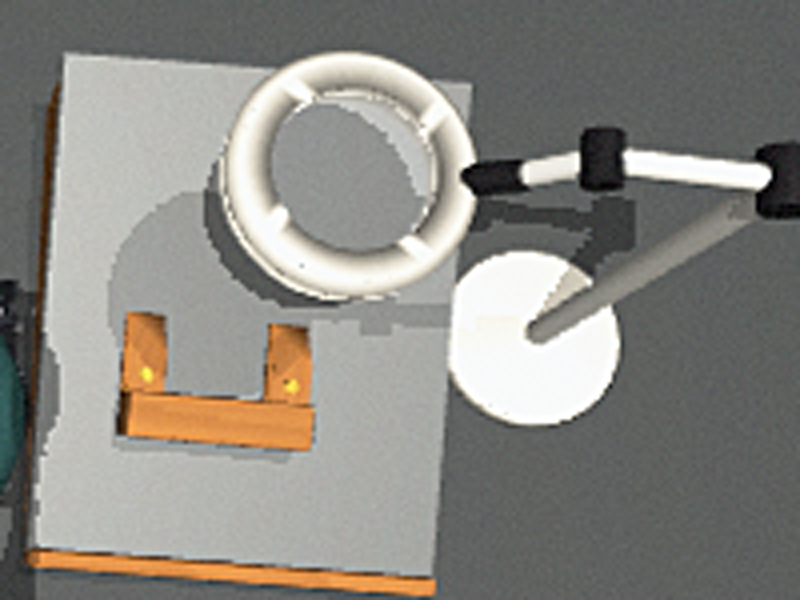

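View pics/c9.png

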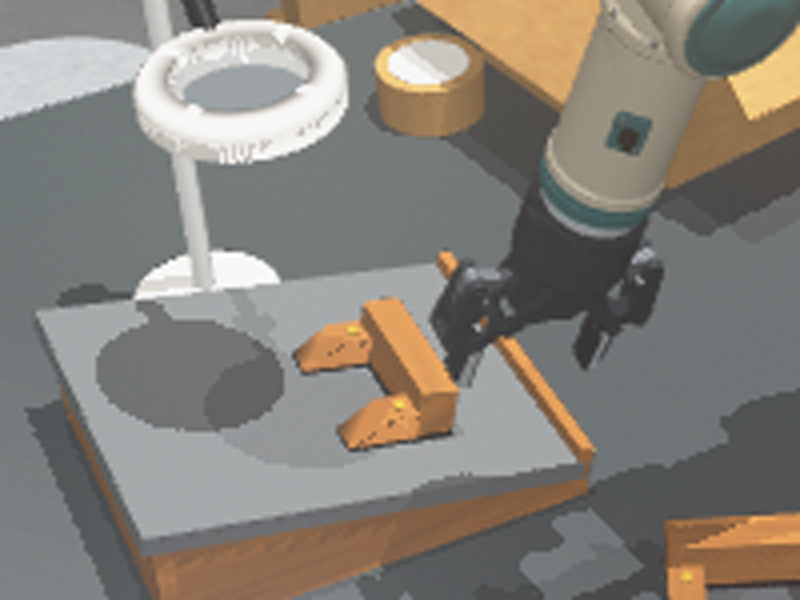

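The chock stands flat on the board with its noses uphill, tips at crop pixels (126,313) and (311,327). I'll measure its seat from the top view and plan the canister grasp.

```bash
python3 - <<'E'
from h import *
f=lambda x,y:(370+x/4,145+y/4)
ot=chock_target(); 
def onplane(uv,h):
    o,v=ray("top",uv); n=czb; p0=BC+h*n; return o+v*(((p0-o)@n)/(v@n))[:,None]
tips=onplane([f(126,313),f(166,316),f(270,324),f(311,327)],.003)
bt=onplane([f(130,393),f(314,405),f(126,434),f(313,450)],.044)
for X in (tips,bt):
    q=(X-ot)@Rcb*1000; print(q)
d=tips[3]-tips[0]; print("yaw",np.degrees(np.arctan2(d[1],d[0])), "bar yaw",[np.degrees(np.arctan2(*(b-a)[1::-1])) for a,b in((bt[0],bt[1]),(bt[2],bt[3]))])
print([ (proj("top",ot+Rcb@q)-[370,145])*4 for q in ([-.06,.039,.003],[.06,.039,.003],[-.06,-.043,.044],[.06,-.043,.044])])
E
```

```text
[[-61.9645  38.2609   3.    ]
 [-35.4292  38.2087   3.    ]
 [ 33.5872  37.941    3.    ]
 [ 60.7937  37.9368   3.    ]]
[[-62.0341 -14.1034  44.    ]
 [ 56.5165 -13.1974  44.    ]
 [-62.6118 -40.5686  44.    ]
 [ 58.0983 -42.0942  44.    ]]
yaw -93.54795319623776 bar yaw [np.float64(-92.97167049717979), np.float64(-94.10829821499492)]
[array([[129.0461, 312.1008]]), array([[309.9273, 325.3087]]), array([[129.7659, 438.0665]]), array([[315.8398, 451.6191]])]
```

The chock matches its target within about 2 mm, its yaw is −93.5°, and its seat is about 16 mm from the lens centre. Now the canister.

```bash
cat >> h.py <<'E'
AY=np.radians(-81.0); AX=np.array([np.cos(AY),np.sin(AY),0]); AYh=np.array([-np.sin(AY),np.cos(AY),0])
T2=np.radians(25); dca=-np.cos(T2)*UP+np.sin(T2)*AX
Rca=Rtool(dca,AYh); CAN=np.array([.472,.353,.047]); OFF=.010; GC=.047
gca=CAN-OFF*AX
E
python3 - <<'E'
from h import *
p,R=tcp(); tg=gca+GC*dca; hv=tg-.10*dca
print("hover",hv,"tg",tg); s,w=goto(R,p,Rca,hv); print(s,w,np.degrees(np.linalg.norm(w)),"new frame shift",Rca.T@(hv-p)*100)
E
```

```text
hover [0.4669 0.385  0.095 ] tg [0.4735 0.3433 0.0044]
[ -9.4669  -8.4553 -47.922 ] [-0.2763 -0.1524 -0.127 ] 19.49070037694449 new frame shift [-16.4023   3.0839 -46.6807]
```

Call:
apply_moves:
  commands:
    - [1, [0, 0, 0], [-0.069, -0.038, -0.032]]
    - [1, [0, 0, 0], [-0.069, -0.038, -0.032]]
    - [1, [0, 0, 0], [-0.069, -0.038, -0.032]]
    - [1, [0, 0, 0], [-0.069, -0.038, -0.031]]
    - [1, [-0.6, 0.1, -1.7], [0, 0, 0]]
    - [1, [-1.2, 0.2, -3.3], [0, 0, 0]]
    - [1, [-1.2, 0.2, -3.3], [0, 0, 0]]
    - [1, [-1.2, 0.2, -3.3], [0, 0, 0]]
    - [1, [-1.2, 0.2, -3.3], [0, 0, 0]]
    - [1, [-1.2, 0.2, -3.3], [0, 0, 0]]
  force: 80

```text
time: 14.87
tcp_pos: [0.496, 0.0827, 0.1276]
tcp_rot: [0.799, 0.927, -1.253]
contact_force: [1.3, -0.4, -0.3]
width: 0.0857
```

Call:
apply_moves:
  commands:
    - [1, [-1.2, 0.2, -3.3], [0, 0, 0]]
    - [1, [-1.2, 0.2, -3.3], [0, 0, 0]]
    - [1, [-1.2, 0.2, -3.3], [0, 0, 0]]
    - [1, [-1.2, 0.3, -3.3], [0, 0, 0]]
    - [1, [-1.2, 0.3, -3.3], [0, 0, 0]]
    - [1, [-1.2, 0.3, -3.3], [0, 0, 0]]
    - [1, [-1.1, 0.2, -3.0], [0, 0, 0]]
    - [1, [-0.8, 0.2, -2.0], [0, 0, 0]]
    - [1, [0, 0, 0], [0, 0, 0]]
    - [1, [0, 0, 0], [0, 0, 0]]

```text
time: 15.7
tcp_pos: [0.4753, 0.3453, 0.1042]
tcp_rot: [0.797, 0.928, -1.252]
contact_force: [0.2, 0.0, -0.3]
width: 0.0854
```

```bash
python3 - <<'E'
from h import *
p,R=tcp(); s=bot.get_state(); print(s["time"],p,s["width"],s["contact_force"],s["joints"])
im=vision.read_camera("wrist"); cv2.imwrite("pics/w7.png",im[:,:,::-1])
tg=gca+GC*dca
print(goto(R,p,Rca,tg))
E
```

```text
15.7 [0.4753 0.3453 0.1042] 0.08541006918444058 [ 0.1713  0.0141 -0.3019] [ 0.7475  0.5205  1.4531 -0.3635  1.433   0.6935]
(array([ 9.1116, -0.2213, -4.0804]), array([-0.0041,  0.0018,  0.0004]))
```

View pics/w7.png

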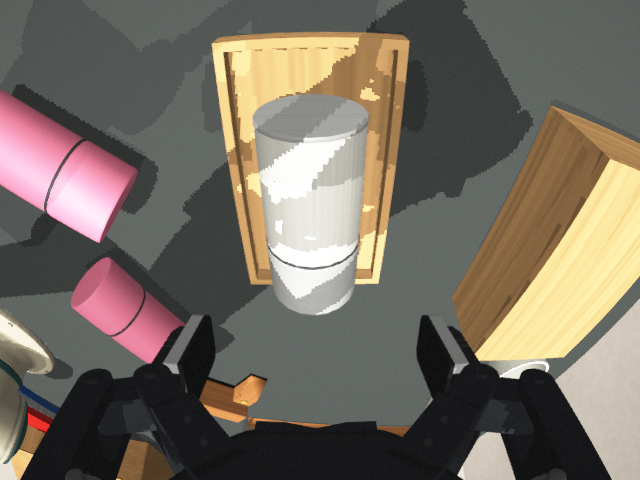

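```bash
python3 - <<'E'
from h import *
P=tcp()
e=onz("wrist",[(311,119)],.047,P)[0]; print("+y cap centre",e, "centre est",e+.065*AX)
m=onz("wrist",[(314,200),(314,250),(311,119)],.047,P); print(m, np.degrees(np.arctan2(*(m[1]-m[0])[1::-1])))
print("cover edge low", onz("top",[(161,212),(243,212)],0.0),onz("wrist",[(452,300)],0,P))
b=onz("wrist",[(213,43),(408,40)],.018,P); print("box far corners",b)
E
```

```text
+y cap centre [0.4634 0.4092 0.047 ] centre est [0.4735 0.345  0.047 ]
[[0.4728 0.3573 0.047 ]
 [0.4791 0.3162 0.047 ]
 [0.4634 0.4092 0.047 ]] -81.37469211848224
cover edge low [[0.63   0.4595 0.    ]
 [0.6336 0.2328 0.    ]] [[0.6377 0.2224 0.    ]]
box far corners [[0.4033 0.4382 0.018 ]
 [0.5105 0.456  0.018 ]]
```

The canister sits upright in the picture between the open pads, with its axis at columns 311–315 and the pads' middle at 315. Nothing is in the fingers' way, since the cover's edge is at x = 0.63. I'll update the centre to the average of both views and descend.

```bash
sed -i 's/CAN=np.array(\[.472,.353,.047\])/CAN=np.array([.4735,.350,.047])/' h.py; python3 - <<'E'
from h import *
p,R=tcp(); tg=gca+GC*dca
print(CAN,goto(R,p,Rca,tg))
E
```

```text
[0.4735 0.35   0.047 ] (array([ 9.2147, -0.0895, -3.9043]), array([-0.0051,  0.0023,  0.0011]))
```

Call:
apply_moves:
  commands:
    - [1, [0.3, 0, -1.0], [0, 0, 0]]
    - [1, [0.5, 0, -1.5], [0, 0, 0]]
    - [1, [0.7, -0.1, -1.1], [0, 0, 0]]
    - [1, [1.5, 0, -0.3], [0, 0, 0]]
    - [1, [1.5, 0, 0], [0, 0, 0]]
    - [1, [1.5, 0, 0], [0, 0, 0]]
    - [1, [1.2, 0, 0], [0, 0, 0]]
    - [1, [0.8, 0, 0], [0, 0, 0]]
    - [1, [0.3, 0, 0], [0, 0, 0]]
    - [1, [0, 0, 0], [0, 0, 0]]

```text
time: 16.58
tcp_pos: [0.4735, 0.344, 0.0112]
tcp_rot: [0.796, 0.928, -1.255]
contact_force: [-0.7, 0.3, 0.4]
width: 0.0854
```

```bash
python3 - <<'E'
from h import *
p,R=tcp(); s=bot.get_state(); print(s["time"],p,s["width"],s["contact_force"])
im=vision.read_camera("wrist"); cv2.imwrite("pics/w8.png",im[:,:,::-1])
print(goto(R,p,Rca,gca+GC*dca))
E
```

```text
16.5833 [0.4735 0.344  0.0112] 0.08541381662908866 [-0.7007  0.3458  0.3696]
(array([0.7769, 0.093 , 0.065 ]), array([-0.0049,  0.0029,  0.0031]))
```

View pics/w8.png

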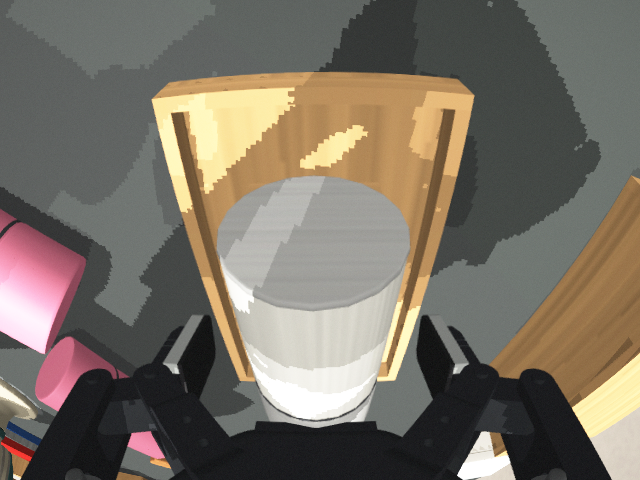

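Call:
apply_moves:
  commands:
    - [1, [0.3, 0.05, 0], [0, 0, 0]]
    - [1, [0.3, 0, 0.05], [0, 0, 0]]
    - [1, [0.1, 0, 0], [0, 0, 0]]
    - [1, [0, 0, 0], [0, 0, 0]]
    - [0.8, [0, 0, 0], [0, 0, 0]]
    - [0.7, [0, 0, 0], [0, 0, 0]]
    - [0.6, [0, 0, 0], [0, 0, 0]]
    - [0.4, [0, 0, 0], [0, 0, 0]]
    - [0.4, [0, 0, 0], [0, 0, 0]]
    - [0.4, [0, 0, 0], [0, 0, 0]]

```text
time: 17.47
tcp_pos: [0.4738, 0.3414, 0.007]
tcp_rot: [0.798, 0.928, -1.255]
contact_force: [-3.1, 1.4, 4.9]
width: 0.0576
```

Call:
apply_moves:
  commands:
    - [0.2, [0, 0, 0], [0, 0, 0]]
    - [0, [0, 0, 0], [0, 0, 0]]
    - [0, [0, 0, 0], [0, 0, 0]]
    - [0, [0, 0, 0], [0, 0, 0]]
    - [0, [0, 0, 0], [0, 0, 0]]
    - [0, [0, 0, 0], [0, 0, 0]]
    - [0, [0, 0, 0], [0, 0, 0]]
    - [0, [0, 0, 0], [0, 0, 0]]
    - [0, [0, 0, 0], [0, 0, 0]]
    - [0, [0, 0, 0], [0, 0, 0]]

```text
time: 18.3
tcp_pos: [0.4738, 0.3414, 0.007]
tcp_rot: [0.798, 0.928, -1.255]
contact_force: [-4.6, 0.1, 4.1]
width: 0.0576
```

```bash
python3 - <<'E'
from h import *
p,R=tcp(); s=bot.get_state(); print(s["time"],p,s["width"],s["contact_force"])
im=vision.read_camera("wrist"); cv2.imwrite("pics/w9.png",im[:,:,::-1])
print(goto(R,p,Rca,gca+GC*dca))
E
```

```text
18.3 [0.4738 0.3414 0.007 ] 0.05756740427975732 [-4.6007  0.14    4.0892]
(array([0.2917, 0.1101, 0.0067]), array([-0.0057,  0.0017,  0.0031]))
```

View pics/w9.png

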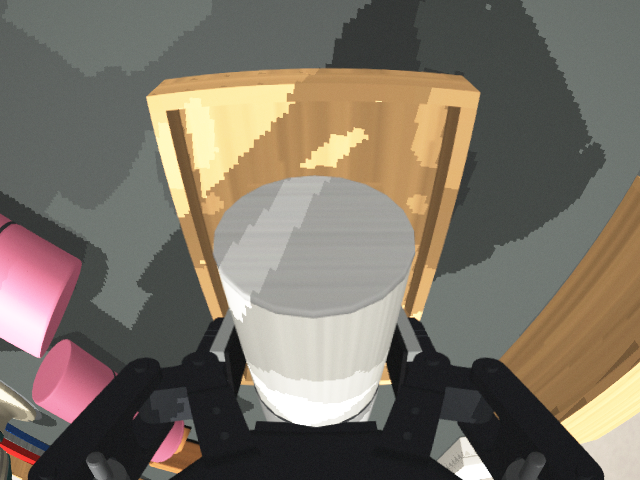

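The fingers closed at 57.6 mm, less than the 60 mm diameter, with 4 N upward on the tool. That suggests the pad ends bite just above the canister's widest line. I'll re-grip about 7 mm deeper.

Call:
apply_moves:
  commands:
    - [0.7, [0, 0, 0], [0, 0, 0]]
    - [0.85, [0, 0, 0], [0, 0, 0]]
    - [0.85, [0, 0, 0], [0, 0, 0]]
    - [0.85, [0, 0, 0], [0, 0, 0]]
    - [0.85, [0.2, 0.05, 0], [0, 0, 0]]
    - [0.85, [0.2, 0, 0], [0, 0, 0]]
    - [0.85, [0.2, 0, 0], [0, 0, 0]]
    - [0.85, [0.1, 0, 0], [0, 0, 0]]
    - [0.85, [0, 0, 0], [0, 0, 0]]
    - [0.85, [0, 0, 0], [0, 0, 0]]

```text
time: 19.18
tcp_pos: [0.476, 0.3383, -0.0003]
tcp_rot: [0.798, 0.928, -1.253]
contact_force: [0.7, -0.2, 0.2]
width: 0.0726
```

Call:
apply_moves:
  commands:
    - [0.6, [0, 0, 0], [0, 0, 0]]
    - [0.4, [0, 0, 0], [0, 0, 0]]
    - [0.4, [0, 0, 0], [0, 0, 0]]
    - [0.2, [0, 0, 0], [0, 0, 0]]
    - [0, [0, 0, 0], [0, 0, 0]]
    - [0, [0, 0, 0], [0, 0, 0]]
    - [0, [0, 0, 0], [0, 0, 0]]
    - [0, [0, 0, 0], [0, 0, 0]]
    - [0, [0, 0, 0], [0, 0, 0]]
    - [0, [0, 0, 0], [0, 0, 0]]

```text
time: 20.02
tcp_pos: [0.4742, 0.3383, 0.0004]
tcp_rot: [0.797, 0.929, -1.256]
contact_force: [-4.3, 1.5, 4.2]
width: 0.058
```

```bash
python3 - <<'E'
from h import *
p,R=tcp(); s=bot.get_state(); print(s["time"],p,s["width"],s["contact_force"])
im=vision.read_camera("wrist"); cv2.imwrite("pics/w10.png",im[:,:,::-1])
print(goto(R,p,Rca,gca+GC*dca))
E
```

```text
20.0167 [0.4742 0.3383 0.0004] 0.058033711130221224 [-4.3432  1.5263  4.2042]
(array([-0.438 ,  0.1142,  0.0045]), array([-0.0056,  0.002 ,  0.0042]))
```

View pics/w10.png

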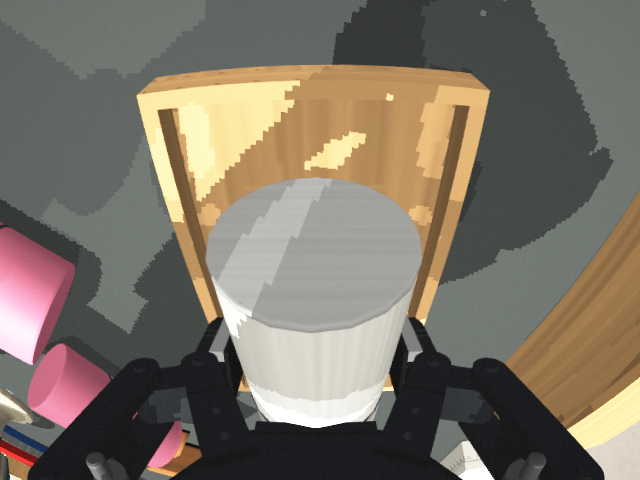

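The width is again 58.0 mm and there was no contact before closing, so this is a full grip with soft pads. Now I'll plan the carry.

```bash
cat >> h.py <<'E'
def can_target(phi=22,up=.006,hn=.0,s=0.0):
    import json
    r=json.load(open("relc.json")); rp,rR=np.array(r["rel_p"]),np.array(r["rel_R"])
    f=np.radians(phi); B=np.c_[BX, np.cos(f)*BYh+np.sin(f)*UP, np.cos(f)*UP-np.sin(f)*BYh]
    ot=chock_target(); C=ot+Rcb@np.array([-.001,.0535+up,.030+hn])
    Rt=B@rR.T; return Rt, C-Rt@rp-s*Rt[:,0], C
E
python3 - <<'E'
from h import *
import json
p,R=tcp(); A=np.radians(-81.2)
CB=np.c_[[np.cos(A),np.sin(A),0],[-np.sin(A),np.cos(A),0],UP]
rp=R.T@(CAN-p); rR=R.T@CB; print("can in tool mm",rp*1000, "axis in tool",rR[:,0])
rp[1]=0.0
json.dump(dict(rel_p=rp.tolist(),rel_R=rR.tolist()),open("relc.json","w"))
Rt,pt,C=can_target(s=.10); print("pre",pt,"C",C); print(Rt)
s,w=goto(R,p,Rt,pt); print(s,w,np.degrees(np.linalg.norm(w)))
print("up in tool",R.T@UP, "from lifted 14cm, new frame shift",Rt.T@(pt-p-.14*UP)*100)
E
```

```text
can in tool mm [-47.1603   1.0172   9.1782] axis in tool [0.4245 0.0034 0.9054]
pre [ 0.5885 -0.2257  0.1433] C [ 0.6029 -0.2573  0.1024]
[[ 0.3109  0.9259 -0.2147]
 [-0.4437 -0.0584 -0.8943]
 [-0.8405  0.3733  0.3927]]
[11.459   2.8412 58.1012] [ 0.3529 -0.0393  0.2572] 25.119821531331493
up in tool [-0.9054 -0.0014  0.4245] from lifted 14cm, new frame shift [28.3371 13.9814 48.0904]
```

Call:
apply_moves:
  commands:
    - [0, [-0.5, 0, 0.2], [0, 0, 0]]
    - [0, [-1.4, 0, 0.7], [0, 0, 0]]
    - [0, [-2.7, 0, 1.25], [0, 0, 0]]
    - [0, [-2.7, 0, 1.25], [0, 0, 0]]
    - [0, [-2.7, 0, 1.25], [0, 0, 0]]
    - [0, [-2.7, 0, 1.25], [0, 0, 0]]
    - [0, [0, 0, 0], [0.088, -0.01, 0.064]]
    - [0, [0, 0, 0], [0.088, -0.01, 0.064]]
    - [0, [0, 0, 0], [0.088, -0.01, 0.064]]
    - [0, [0, 0, 0], [0.088, -0.01, 0.064]]

```text
time: 20.9
tcp_pos: [0.476, 0.3389, 0.1403]
tcp_rot: [1.133, 0.553, -1.214]
contact_force: [0.1, -1.4, -4.5]
width: 0.0579
```

```bash
python3 - <<'E'
from h import *
p,R=tcp(); s=bot.get_state(); print(s["time"],p,s["width"],s["contact_force"],s["joints"])
im=vision.read_camera("wrist"); cv2.imwrite("pics/w11.png",im[:,:,::-1])
Rt,pt,C=can_target(s=.10); print(goto(R,p,Rt,pt),Rt.T@(pt-p)*100)
E
```

```text
20.9 [0.476  0.3389 0.1403] 0.05785210649180838 [ 0.0577 -1.4345 -4.4593] [ 0.8594  0.4333  1.5827 -0.5754  1.3228  1.2128]
(array([28.2477, 13.9095, 48.197 ]), array([-0.0045, -0.0023, -0.0045])) [28.2968 13.8192 48.1942]
```

View pics/w11.png

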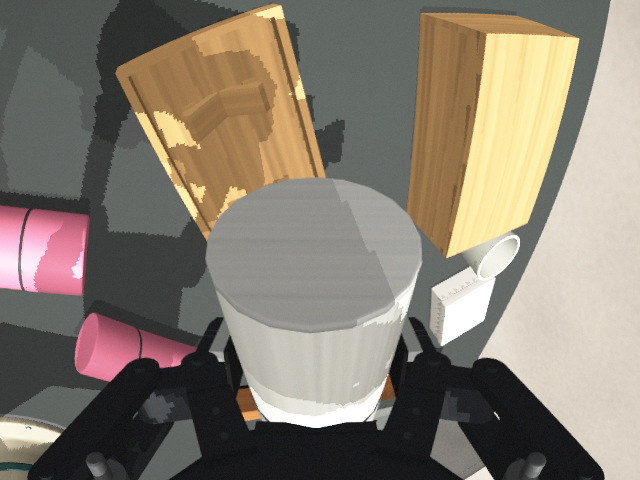

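The canister is held firmly, unchanged in the pads, and clear of the box. I'll carry it toward the board.

Call:
apply_moves:
  commands:
    - [0, [0.9, 0.45, 1.6], [0, 0, 0]]
    - [0, [1.8, 0.9, 3.1], [0, 0, 0]]
    - [0, [1.8, 0.9, 3.1], [0, 0, 0]]
    - [0, [1.8, 0.9, 3.1], [0, 0, 0]]
    - [0, [1.8, 0.9, 3.1], [0, 0, 0]]
    - [0, [1.8, 0.9, 3.1], [0, 0, 0]]
    - [0, [1.8, 0.9, 3.1], [0, 0, 0]]
    - [0, [1.8, 0.9, 3.1], [0, 0, 0]]
    - [0, [1.8, 0.9, 3.1], [0, 0, 0]]
    - [0, [1.8, 0.9, 3.1], [0, 0, 0]]

```text
time: 21.78
tcp_pos: [0.5454, -0.0077, 0.144]
tcp_rot: [1.125, 0.558, -1.215]
contact_force: [0.1, -0.4, -4.2]
width: 0.0583
```

```bash
python3 - <<'E'
from h import *
p,R=tcp(); s=bot.get_state(); print(s["time"],p,s["width"],s["contact_force"],s["joints"])
Rt,pt,C=can_target(s=.10); print(goto(R,p,Rt,pt),Rt.T@(pt-p)*100)
E
```

```text
21.7833 [ 0.5454 -0.0077  0.144 ] 0.05833167766768614 [ 0.1358 -0.3711 -4.2136] [ 0.2246  0.2017  1.9365 -0.6974  0.8959  0.788 ]
(array([11.0653,  5.1665, 18.5661]), array([ 0.0029, -0.0007, -0.0008])) [11.074   5.2299 18.5432]
```

Call:
apply_moves:
  commands:
    - [0, [1.8, 0.85, 3.0], [0, 0, 0]]
    - [0, [1.8, 0.85, 3.0], [0, 0, 0]]
    - [0, [1.8, 0.85, 3.0], [0, 0, 0]]
    - [0, [1.4, 0.65, 2.3], [0, 0, 0]]
    - [0, [1.4, 0.65, 2.3], [0, 0, 0]]
    - [0, [0.8, 0.4, 1.4], [0, 0, 0]]
    - [0, [0.8, 0.4, 1.4], [0, 0, 0]]
    - [0, [0.8, 0.4, 1.4], [0, 0, 0]]
    - [0, [0, 0, 0], [0, 0, 0]]
    - [0, [0, 0, 0], [0, 0, 0]]

```text
time: 22.62
tcp_pos: [0.5866, -0.2161, 0.1433]
tcp_rot: [1.126, 0.557, -1.218]
contact_force: [-0.5, 0.7, -3.2]
width: 0.0582
```

```bash
python3 - <<'E'
from h import *
p,R=tcp(); s=bot.get_state(); print(s["time"],p,s["width"],s["contact_force"],s["joints"])
Rt,pt,C=can_target(s=.10); print(goto(R,p,Rt,pt),Rt.T@(pt-p)*100)
c=vision.read_camera("scene")[:,:,::-1]; cv2.imwrite("pics/c12.png",cv2.resize(c[60:260,150:410],None,fx=3,fy=3,interpolation=cv2.INTER_CUBIC))
c=vision.read_camera("top")[:,:,::-1]; cv2.imwrite("pics/c13.png",cv2.resize(c[145:345,320:580],None,fx=3,fy=3,interpolation=cv2.INTER_CUBIC))
E
```

```text
22.6167 [ 0.5866 -0.2161  0.1433] 0.05824400882507841 [-0.5318  0.7297 -3.2462] [-0.2367  0.2183  1.9149 -0.6273  0.6576  0.3482]
(array([0.491 , 0.2295, 0.8134]), array([0.0004, 0.0002, 0.0007])) [0.491  0.2294 0.8134]
```

View pics/c12.png

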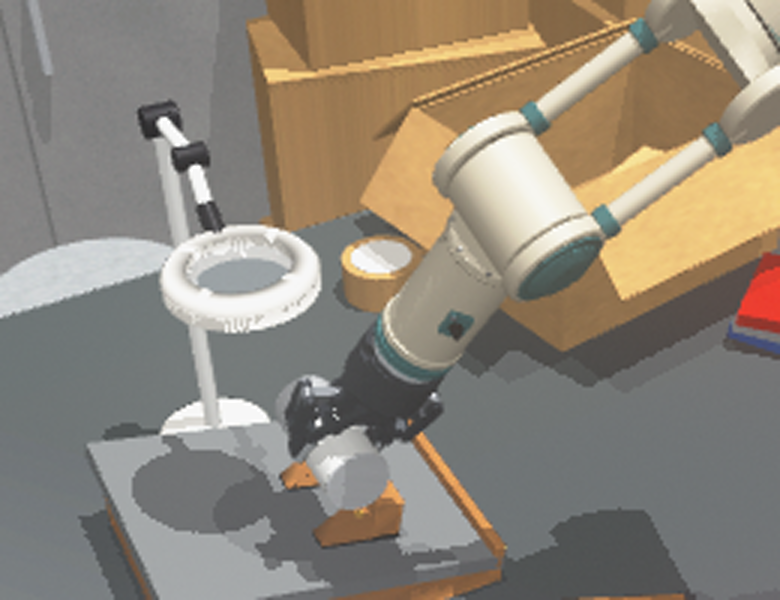

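View pics/c13.png

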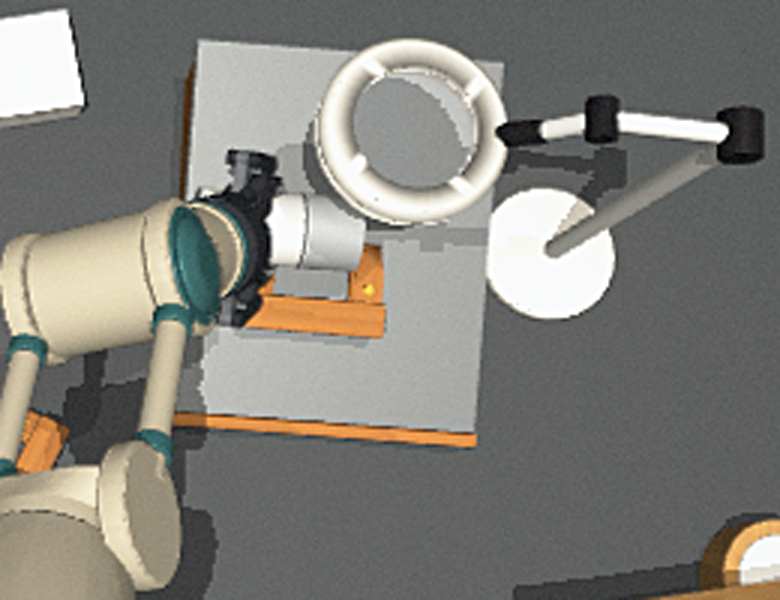

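There's ample clearance from the ring, with the gripper at left of and below it in both views. I'll advance along the tool axis to 15 mm short of landing.

Call:
apply_moves:
  commands:
    - [0, [0.8, 0.1, 0.4], [0, 0, 0]]
    - [0, [1.5, 0.1, 0.3], [0, 0, 0]]
    - [0, [1.6, 0.05, 0.1], [0, 0, 0]]
    - [0, [1.6, 0, 0], [0, 0, 0]]
    - [0, [1.5, 0, 0], [0, 0, 0]]
    - [0, [1.2, 0, 0], [0, 0, 0]]
    - [0, [0.6, 0, 0], [0, 0, 0]]
    - [0, [0.2, 0, 0], [0, 0, 0]]
    - [0, [0, 0, 0], [0, 0, 0]]
    - [0, [0, 0, 0], [0, 0, 0]]

```text
time: 23.55
tcp_pos: [0.6162, -0.2619, 0.0727]
tcp_rot: [1.126, 0.556, -1.214]
contact_force: [-0.0, 0.3, -3.0]
width: 0.0582
```

```bash
python3 - <<'E'
from h import *
p,R=tcp(); s=bot.get_state(); print(s["time"],p,s["width"],s["contact_force"],s["joints"])
Rt,pt,C=can_target(s=.0); print(goto(R,p,Rt,pt)); 
import json; r=json.load(open("relc.json")); c=p+R@np.array(r["rel_p"]); o=chock_target(); print("can in chock frame",Rcb.T@(c-o)*1000)
print("normal in tool",R.T@czb,"uphill in tool",R.T@cyb)
c=vision.read_camera("scene")[:,:,::-1]; cv2.imwrite("pics/c14.png",cv2.resize(c[130:280,170:370],None,fx=4,fy=4,interpolation=cv2.INTER_CUBIC))
E
```

```text
23.55 [ 0.6162 -0.2619  0.0727] 0.05815183604343402 [-0.0371  0.3239 -2.9885] [-0.3131  0.3532  1.9363 -0.7548  0.4949  0.4441]
(array([ 1.5994, -0.1503,  0.1315]), array([ 0.0013, -0.0004, -0.0024]))
can in chock frame [-8.9519 58.4685 43.9648]
normal in tool [-0.8919  0.1739  0.4174] uphill in tool [ 0.1569  0.9848 -0.0749]
```

View pics/c14.png

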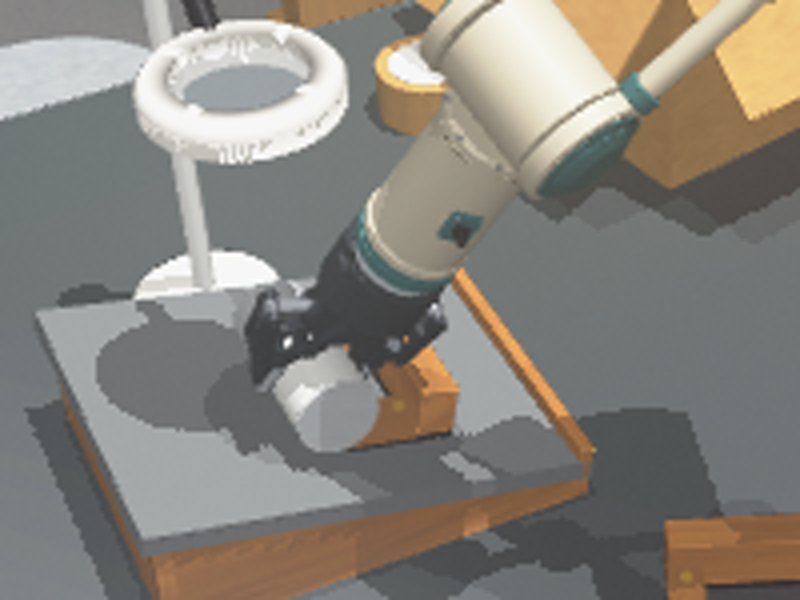

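Call:
apply_moves:
  commands:
    - [0, [0.3, -0.05, 0.04], [0, 0, 0]]
    - [0, [0.3, -0.05, 0.04], [0, 0, 0]]
    - [0, [0.3, -0.05, 0.05], [0, 0, 0]]
    - [0, [0.2, 0, 0], [0, 0, 0]]
    - [0, [0.1, 0, 0], [0, 0, 0]]
    - [0, [0.05, 0, 0], [0, 0, 0]]
    - [0, [0, 0, 0], [0, 0, 0]]
    - [0, [0, 0, 0], [0, 0, 0]]
    - [0, [0, 0, 0], [0, 0, 0]]
    - [0, [0, 0, 0], [0, 0, 0]]

```text
time: 24.43
tcp_pos: [0.6182, -0.2687, 0.0618]
tcp_rot: [1.126, 0.556, -1.215]
contact_force: [-0.0, 1.4, -3.0]
width: 0.0581
```

```bash
cat > st.py <<'E'
from h import *
import json
p,R=tcp(); s=bot.get_state(); print(s["time"],p,s["width"],s["contact_force"])
Rt,pt,C=can_target(s=.0); print(goto(R,p,Rt,pt)); 
r=json.load(open("relc.json")); c=p+R@np.array(r["rel_p"]); o=chock_target(); print("can in chock frame",Rcb.T@(c-o)*1000,"force in chock frame less weight 3N",Rcb.T@(s["contact_force"]+[0,0,3.0]))
print("normal in tool",R.T@czb,"uphill in tool",R.T@cyb)
E
python3 st.py
```

```text
24.4333 [ 0.6182 -0.2687  0.0618] 0.058056645632406874 [-0.0396  1.4045 -3.0284]
(array([ 0.3201,  0.0321, -0.0023]), array([ 0.0011, -0.0004, -0.0018]))
can in chock frame [-2.3169 58.6066 32.8017] force in chock frame less weight 3N [-1.3997 -0.126  -0.0023]
normal in tool [-0.892   0.1734  0.4174] uphill in tool [ 0.1564  0.9848 -0.075 ]
```

Call:
apply_moves:
  commands:
    - [0, [0.045, -0.01, -0.02], [0, 0, 0]]
    - [0, [0.045, -0.01, -0.02], [0, 0, 0]]
    - [0, [0.045, -0.01, -0.02], [0, 0, 0]]
    - [0, [0.045, -0.01, -0.02], [0, 0, 0]]
    - [0, [0, 0, 0], [0, 0, 0]]
    - [0, [0, 0, 0], [0, 0, 0]]
    - [0, [0, 0, 0], [0, 0, 0]]
    - [0, [0, 0, 0], [0, 0, 0]]
    - [0, [0, 0, 0], [0, 0, 0]]
    - [0, [0, 0, 0], [0, 0, 0]]

```text
time: 25.27
tcp_pos: [0.6185, -0.2687, 0.0597]
tcp_rot: [1.126, 0.556, -1.215]
contact_force: [-0.4, -0.1, -3.2]
width: 0.0581
```

```bash
python3 st.py
```

```text
25.2667 [ 0.6185 -0.2687  0.0597] 0.05811158559383506 [-0.4285 -0.0745 -3.1757]
(array([0.1332, 0.0825, 0.0774]), array([ 0.001 , -0.0005, -0.0016]))
can in chock frame [-2.246  58.4709 30.7161] force in chock frame less weight 3N [ 0.0998 -0.4506 -0.0838]
normal in tool [-0.8921  0.1733  0.4174] uphill in tool [ 0.1562  0.9849 -0.0751]
```

Call:
apply_moves:
  commands:
    - [0, [0.045, -0.01, -0.02], [0, 0, 0]]
    - [0, [0, 0, 0], [0, 0, 0]]
    - [0, [0.045, -0.01, -0.02], [0, 0, 0]]
    - [0, [0, 0, 0], [0, 0, 0]]
    - [0, [0.045, -0.01, -0.02], [0, 0, 0]]
    - [0, [0, 0, 0], [0, 0, 0]]
    - [0, [0, 0, 0], [0, 0, 0]]
    - [0, [0, 0, 0], [0, 0, 0]]
    - [0, [0, 0, 0], [0, 0, 0]]
    - [0, [0, 0, 0], [0, 0, 0]]

```text
time: 26.1
tcp_pos: [0.6188, -0.2688, 0.0585]
tcp_rot: [1.126, 0.556, -1.215]
contact_force: [-2.2, 2.6, 1.9]
width: 0.0585
```

```bash
python3 st.py
```

```text
26.1 [ 0.6188 -0.2688  0.0585] 0.05846728680192138 [-2.2249  2.5528  1.9289]
(array([0.0194, 0.1044, 0.1252]), array([ 0.001 , -0.0003, -0.0018]))
can in chock frame [-2.2061 58.4592 29.4586] force in chock frame less weight 3N [-2.4164 -1.2958  5.3144]
normal in tool [-0.8919  0.1735  0.4176] uphill in tool [ 0.1564  0.9848 -0.0752]
```

The canister is on the board with about 5 N. Now I'll ease it downhill toward the noses.

Call:
apply_moves:
  commands:
    - [0, [-0.03, -0.06, 0.02], [0, 0, 0]]
    - [0, [-0.01, -0.07, 0.005], [0, 0, 0]]
    - [0, [-0.01, -0.07, 0.005], [0, 0, 0]]
    - [0, [-0.01, -0.07, 0.005], [0, 0, 0]]
    - [0, [-0.01, -0.07, 0.005], [0, 0, 0]]
    - [0, [-0.01, -0.05, 0.005], [0, 0, 0]]
    - [0, [0, 0, 0], [0, 0, 0]]
    - [0, [0, 0, 0], [0, 0, 0]]
    - [0, [0, 0, 0], [0, 0, 0]]
    - [0, [0, 0, 0], [0, 0, 0]]

```text
time: 26.93
tcp_pos: [0.615, -0.2686, 0.0577]
tcp_rot: [1.126, 0.556, -1.215]
contact_force: [1.3, -0.2, -1.9]
width: 0.058
```

```bash
python3 st.py
```

```text
26.9333 [ 0.615  -0.2686  0.0577] 0.05804955682935605 [ 1.3149 -0.1753 -1.8549]
(array([0.0792, 0.4824, 0.0909]), array([ 0.0009, -0.0005, -0.0019]))
can in chock frame [-2.1456 54.6107 29.4812] force in chock frame less weight 3N [0.097  1.5321 0.845 ]
normal in tool [-0.892   0.1736  0.4174] uphill in tool [ 0.1565  0.9848 -0.0752]
```

Call:
apply_moves:
  commands:
    - [0, [-0.01, -0.05, 0.005], [0, 0, 0]]
    - [0, [0, 0, 0], [0, 0, 0]]
    - [0, [-0.01, -0.05, 0.005], [0, 0, 0]]
    - [0, [0, 0, 0], [0, 0, 0]]
    - [0, [-0.01, -0.05, 0.005], [0, 0, 0]]
    - [0, [0, 0, 0], [0, 0, 0]]
    - [0, [0, 0, 0], [0, 0, 0]]
    - [0, [0, 0, 0], [0, 0, 0]]
    - [0, [0, 0, 0], [0, 0, 0]]
    - [0, [0, 0, 0], [0, 0, 0]]

```text
time: 27.77
tcp_pos: [0.6134, -0.2684, 0.0574]
tcp_rot: [1.126, 0.556, -1.215]
contact_force: [0.3, 1.6, -2.1]
width: 0.0582
```

```bash
python3 st.py
```

```text
27.7667 [ 0.6134 -0.2684  0.0574] 0.05816895654425624 [ 0.2795  1.5773 -2.0734]
(array([0.1131, 0.6512, 0.0888]), array([ 0.0011, -0.0006, -0.0017]))
can in chock frame [-2.2676 52.9056 29.5038] force in chock frame less weight 3N [-1.5911  0.3741  0.8678]
normal in tool [-0.8921  0.1733  0.4173] uphill in tool [ 0.1563  0.9849 -0.075 ]
```

Call:
apply_moves:
  commands:
    - [0, [-0.01, -0.05, 0.005], [0, 0, 0]]
    - [0, [0, 0, 0], [0, 0, 0]]
    - [0, [-0.01, -0.05, 0.005], [0, 0, 0]]
    - [0, [0, 0, 0], [0, 0, 0]]
    - [0, [-0.01, -0.05, 0.005], [0, 0, 0]]
    - [0, [0, 0, 0], [0, 0, 0]]
    - [0, [0, 0, 0], [0, 0, 0]]
    - [0, [0, 0, 0], [0, 0, 0]]
    - [0, [0, 0, 0], [0, 0, 0]]
    - [0, [0, 0, 0], [0, 0, 0]]

```text
time: 28.6
tcp_pos: [0.6117, -0.2685, 0.0571]
tcp_rot: [1.126, 0.556, -1.215]
contact_force: [0.6, 0.1, -1.8]
width: 0.058
```

```bash
cat >> st.py <<'E'
c=vision.read_camera("scene")[:,:,::-1]; cv2.imwrite("pics/s%d.png"%(s["time"]*100),cv2.resize(c[190:265,220:320],None,fx=8,fy=8,interpolation=cv2.INTER_CUBIC)); print("pics/s%d.png"%(s["time"]*100))
E
python3 st.py
```

```text
28.6 [ 0.6117 -0.2685  0.0571] 0.058001098579882185 [ 0.6023  0.0517 -1.79  ]
(array([0.134 , 0.8162, 0.0544]), array([ 0.0012, -0.0003, -0.0013]))
can in chock frame [-2.0617 51.24   29.5507] force in chock frame less weight 3N [-0.0874  0.8367  1.0592]
normal in tool [-0.892   0.173   0.4175] uphill in tool [ 0.1559  0.9849 -0.075 ]
pics/s2860.png
```

View pics/s2860.png

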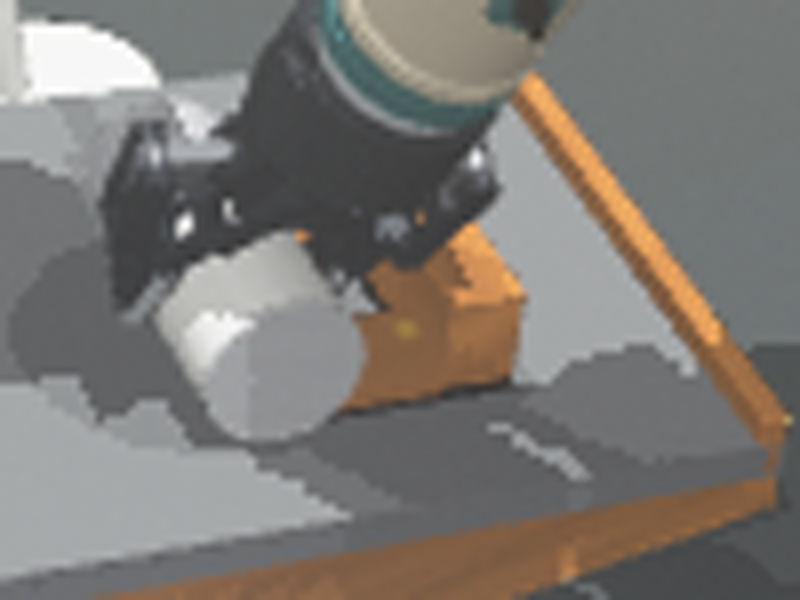

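The canister is just short of the noses in the picture, and there's no bearing force yet. I'll keep going.

Call:
apply_moves:
  commands:
    - [0, [-0.01, -0.05, 0.005], [0, 0, 0]]
    - [0, [0, 0, 0], [0, 0, 0]]
    - [0, [-0.01, -0.05, 0.005], [0, 0, 0]]
    - [0, [0, 0, 0], [0, 0, 0]]
    - [0, [-0.01, -0.05, 0.005], [0, 0, 0]]
    - [0, [0, 0, 0], [0, 0, 0]]
    - [0, [-0.01, -0.05, 0.005], [0, 0, 0]]
    - [0, [0, 0, 0], [0, 0, 0]]
    - [0, [0, 0, 0], [0, 0, 0]]
    - [0, [0, 0, 0], [0, 0, 0]]

```text
time: 29.48
tcp_pos: [0.6096, -0.2683, 0.0566]
tcp_rot: [1.126, 0.556, -1.215]
contact_force: [0.0, 0.8, -2.4]
width: 0.0585
```

```bash
python3 st.py
```

```text
29.4833 [ 0.6096 -0.2683  0.0566] 0.05848212589058368 [ 0.0215  0.7856 -2.3794]
(array([0.1731, 1.0299, 0.0461]), array([ 0.0011, -0.0005, -0.0012]))
can in chock frame [-2.1502 49.0751 29.5694] force in chock frame less weight 3N [-0.7855  0.1045  0.6122]
normal in tool [-0.8921  0.1729  0.4174] uphill in tool [ 0.1557  0.9849 -0.075 ]
pics/s2948.png
```

Call:
apply_moves:
  commands:
    - [0, [-0.01, -0.05, 0.005], [0, 0, 0]]
    - [0, [0, 0, 0], [0, 0, 0]]
    - [0, [-0.01, -0.05, 0.005], [0, 0, 0]]
    - [0, [0, 0, 0], [0, 0, 0]]
    - [0, [-0.01, -0.05, 0.005], [0, 0, 0]]
    - [0, [0, 0, 0], [0, 0, 0]]
    - [0, [-0.01, -0.05, 0.005], [0, 0, 0]]
    - [0, [0, 0, 0], [0, 0, 0]]
    - [0, [0, 0, 0], [0, 0, 0]]
    - [0, [0, 0, 0], [0, 0, 0]]

```text
time: 30.37
tcp_pos: [0.6078, -0.2682, 0.0565]
tcp_rot: [1.126, 0.556, -1.215]
contact_force: [1.7, 0.6, -2.3]
width: 0.0577
```

```bash
python3 st.py
```

```text
30.3667 [ 0.6078 -0.2682  0.0565] 0.057709255620717596 [ 1.7002  0.6198 -2.2784]
(array([0.2221, 1.2023, 0.0186]), array([ 0.001 , -0.0004, -0.0016]))
can in chock frame [-2.1136 47.2582 29.8126] force in chock frame less weight 3N [-0.7195  1.7742  0.3606]
normal in tool [-0.892   0.1733  0.4174] uphill in tool [ 0.1562  0.9849 -0.0751]
pics/s3036.png
```

View pics/s3036.png

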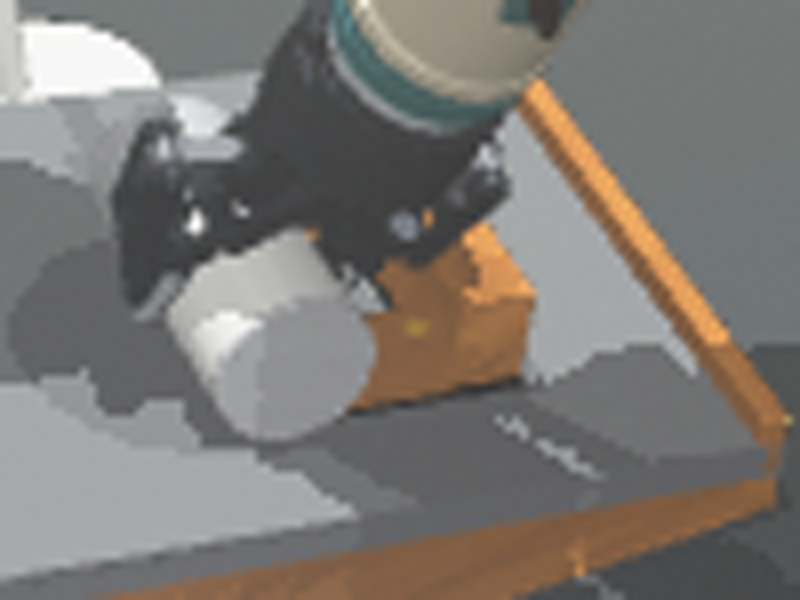

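Call:
apply_moves:
  commands:
    - [0, [-0.01, -0.05, 0.005], [0, 0, 0]]
    - [0, [0, 0, 0], [0, 0, 0]]
    - [0, [-0.01, -0.05, 0.005], [0, 0, 0]]
    - [0, [0, 0, 0], [0, 0, 0]]
    - [0, [0, 0, 0], [0, 0, 0]]
    - [0, [0, 0, 0], [0, 0, 0]]
    - [0, [0, 0, 0], [0, 0, 0]]
    - [0, [0, 0, 0], [0, 0, 0]]
    - [0, [0, 0, 0], [0, 0, 0]]
    - [0, [0, 0, 0], [0, 0, 0]]

```text
time: 31.25
tcp_pos: [0.6067, -0.2682, 0.0563]
tcp_rot: [1.126, 0.556, -1.215]
contact_force: [0.9, -0.4, -2.1]
width: 0.0585
```

```bash
python3 st.py
```

```text
31.25 [ 0.6067 -0.2682  0.0563] 0.058457344387346497 [ 0.9164 -0.4011 -2.1042]
(array([0.238 , 1.3069, 0.013 ]), array([ 0.0011, -0.0004, -0.0015]))
can in chock frame [-2.1299 46.2034 29.7998] force in chock frame less weight 3N [0.346  1.1043 0.6811]
normal in tool [-0.8921  0.1732  0.4174] uphill in tool [ 0.1561  0.9849 -0.0751]
pics/s3125.png
```

The chock's corner has shifted from (525,298) to (535,295) in this crop while the lip has not moved. So the canister is already bearing on the noses and I've been pushing the chock. I'll stop and measure where the chock is now.

```bash
python3 - <<'E'
from h import *
a=cv2.imread("pics/scene6.png")[190:265,220:320]; b=cv2.imread("pics/c14.png")
t=vision.read_camera("top")[:,:,::-1]; cv2.imwrite("pics/top15.png",t)
c=vision.read_camera("scene")[:,:,::-1]; cv2.imwrite("pics/scene15.png",c)
cv2.imwrite("pics/d1.png",np.vstack([cv2.resize(cv2.imread("pics/top6.png")[215:265,385:465],None,fx=6,fy=6,interpolation=cv2.INTER_CUBIC),cv2.resize(t[215:265,385:465],None,fx=6,fy=6,interpolation=cv2.INTER_CUBIC)])[:600])
cv2.imwrite("pics/d2.png",np.hstack([cv2.resize(a,None,fx=4,fy=4,interpolation=cv2.INTER_CUBIC),cv2.resize(c[190:265,220:320],None,fx=4,fy=4,interpolation=cv2.INTER_CUBIC)]))
E
```

```text
(no output)
```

View pics/d1.png

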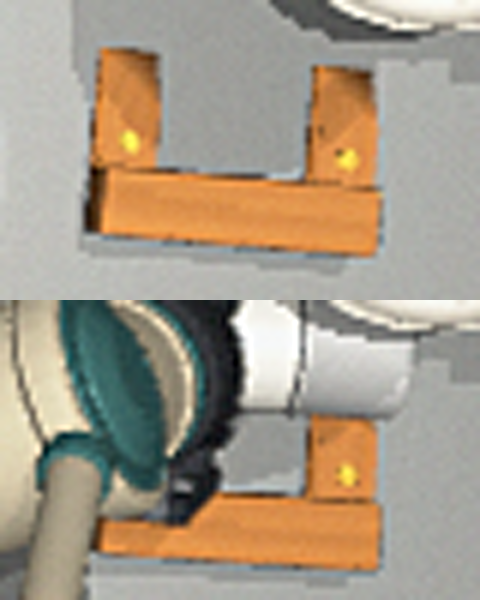

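View pics/d2.png

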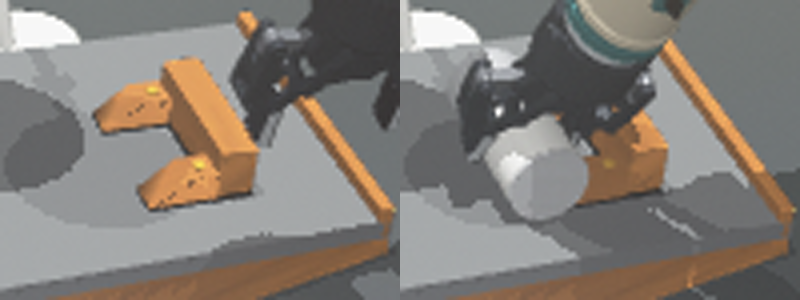

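The chock slid about 6 mm straight downhill without turning, and its seat is now about 20 mm from the lens centre, still within tolerance. The canister bears on it. I'll press down lightly, hold, then open gradually.

Call:
apply_moves:
  commands:
    - [0, [0.03, -0.006, -0.014], [0, 0, 0]]
    - [0, [0, 0, 0], [0, 0, 0]]
    - [0, [0, 0, 0], [0, 0, 0]]
    - [0, [0, 0, 0], [0, 0, 0]]
    - [0, [0, 0, 0], [0, 0, 0]]
    - [0, [0, 0, 0], [0, 0, 0]]
    - [0, [0, 0, 0], [0, 0, 0]]
    - [0, [0, 0, 0], [0, 0, 0]]
    - [0, [0, 0, 0], [0, 0, 0]]
    - [0, [0, 0, 0], [0, 0, 0]]
  force: 20

```text
time: 32.23
tcp_pos: [0.607, -0.2682, 0.0561]
tcp_rot: [1.126, 0.556, -1.215]
contact_force: [0.5, 0.9, 0.4]
width: 0.0583
```

```bash
python3 st.py
```

```text
32.2333 [ 0.607  -0.2682  0.0561] 0.058322257587717224 [0.4664 0.8534 0.3684]
(array([0.2182, 1.2896, 0.0139]), array([ 0.001 , -0.0003, -0.0019]))
can in chock frame [-2.0583 46.3871 29.6394] force in chock frame less weight 3N [-0.8796  1.1062  3.2085]
normal in tool [-0.8919  0.1736  0.4175] uphill in tool [ 0.1565  0.9848 -0.0751]
pics/s3223.png
```

The full canister weight now rests on the board and chock: 3.2 N normal and 1.1 N from the noses. I'll release slowly.

Call:
apply_moves:
  commands:
    - [0.66, [0, 0, 0], [0, 0, 0]]
    - [0.69, [0, 0, 0], [0, 0, 0]]
    - [0.7, [0, 0, 0], [0, 0, 0]]
    - [0.71, [0, 0, 0], [0, 0, 0]]
    - [0.72, [0, 0, 0], [0, 0, 0]]
    - [0.74, [0, 0, 0], [0, 0, 0]]
    - [0.77, [0, 0, 0], [0, 0, 0]]
    - [0.8, [0, 0, 0], [0, 0, 0]]
    - [0.83, [0, 0, 0], [0, 0, 0]]
    - [0.86, [0, 0, 0], [0, 0, 0]]

```text
time: 33.12
tcp_pos: [0.6069, -0.2682, 0.056]
tcp_rot: [1.126, 0.556, -1.215]
contact_force: [0.5, -0.8, 0.2]
width: 0.0738
```

```bash
python3 st.py
```

```text
33.1167 [ 0.6069 -0.2682  0.056 ] 0.0738005782892711 [ 0.4709 -0.7816  0.1525]
(array([0.2124, 1.3031, 0.0233]), array([ 0.001 , -0.0004, -0.0017]))
can in chock frame [-2.114  46.2788 29.5297] force in chock frame less weight 3N [0.7523 1.1606 2.9763]
normal in tool [-0.892   0.1734  0.4174] uphill in tool [ 0.1563  0.9848 -0.0751]
pics/s3311.png
```

```bash
ls -t pics | head -1 | xargs -I{} cp pics/{} pics/last.png
```

View pics/last.png

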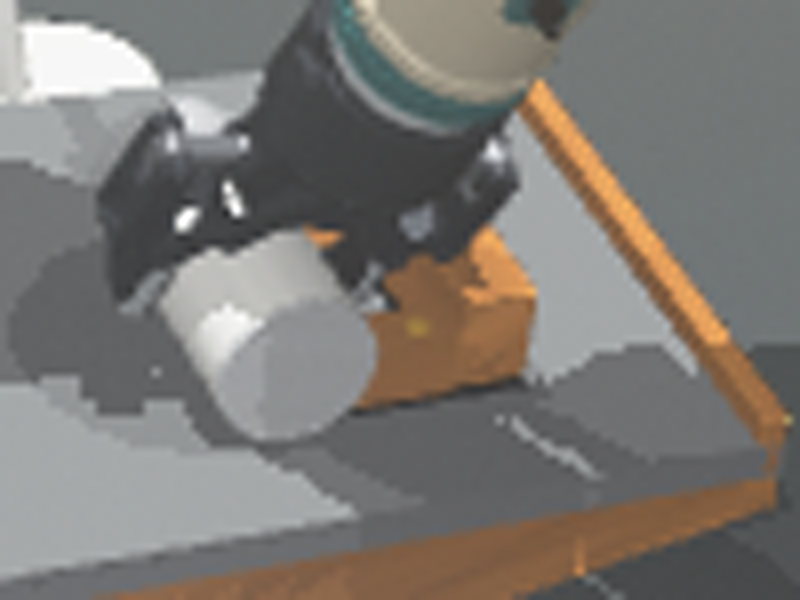

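The canister stays put with the fingers open at 74 mm. I'll withdraw along the tool axis, which stays clear of the ring.

Call:
apply_moves:
  commands:
    - [0.86, [-0.3, 0, 0], [0, 0, 0]]
    - [0.86, [-0.6, 0, 0], [0, 0, 0]]
    - [0.86, [-1.0, 0, 0], [0, 0, 0]]
    - [0.86, [-1.5, 0, 0], [0, 0, 0]]
    - [0.86, [-1.5, 0, 0], [0, 0, 0]]
    - [0.86, [-1.5, 0, 0], [0, 0, 0]]
    - [0.86, [-1.5, 0, 0], [0, 0, 0]]
    - [0.86, [-1.5, 0, 0], [0, 0, 0]]
    - [0.86, [-1.0, 0, 0], [0, 0, 0]]
    - [0.86, [0, 0, 0], [0, 0, 0]]

```text
time: 34.0
tcp_pos: [0.575, -0.2213, 0.1463]
tcp_rot: [1.127, 0.553, -1.212]
contact_force: [-0.9, -0.2, -1.1]
width: 0.0736
```

Call:
apply_moves:
  commands:
    - [0.86, [-0.6, -0.3, -1.1], [0, 0, 0]]
    - [0.86, [-1.2, -0.6, -2.2], [0, 0, 0]]
    - [0.86, [-1.6, -0.8, -2.8], [0, 0, 0]]
    - [0.86, [-1.6, -0.8, -2.8], [0, 0, 0]]
    - [0.86, [-1.6, -0.8, -2.8], [0, 0, 0]]
    - [0.86, [-1.6, -0.8, -2.8], [0, 0, 0]]
    - [0.86, [-1.2, -0.6, -2.2], [0, 0, 0]]
    - [0.86, [-0.6, -0.3, -1.1], [0, 0, 0]]
    - [0.86, [0, 0, 0], [0, 0, 0]]
    - [0.86, [0, 0, 0], [0, 0, 0]]

```text
time: 34.83
tcp_pos: [0.5349, -0.0151, 0.1384]
tcp_rot: [1.125, 0.557, -1.214]
contact_force: [-0.4, -0.2, 0.8]
width: 0.0732
```

```bash
python3 - <<'E'
from h import *
p,R=tcp(); s=bot.get_state(); print(s["time"],p,s["width"],s["contact_force"])
t=vision.read_camera("top")[:,:,::-1]; cv2.imwrite("pics/top20.png",t)
c=vision.read_camera("scene")[:,:,::-1]; cv2.imwrite("pics/scene20.png",c)
cv2.imwrite("pics/e1.png",cv2.resize(t[145:295,370:570],None,fx=4,fy=4,interpolation=cv2.INTER_CUBIC))
cv2.imwrite("pics/e2.png",cv2.resize(c[130:280,170:370],None,fx=4,fy=4,interpolation=cv2.INTER_CUBIC))
E
```

```text
34.8333 [ 0.5349 -0.0151  0.1384] 0.07320479844433818 [-0.4247 -0.2314  0.7532]
```

View pics/e1.png

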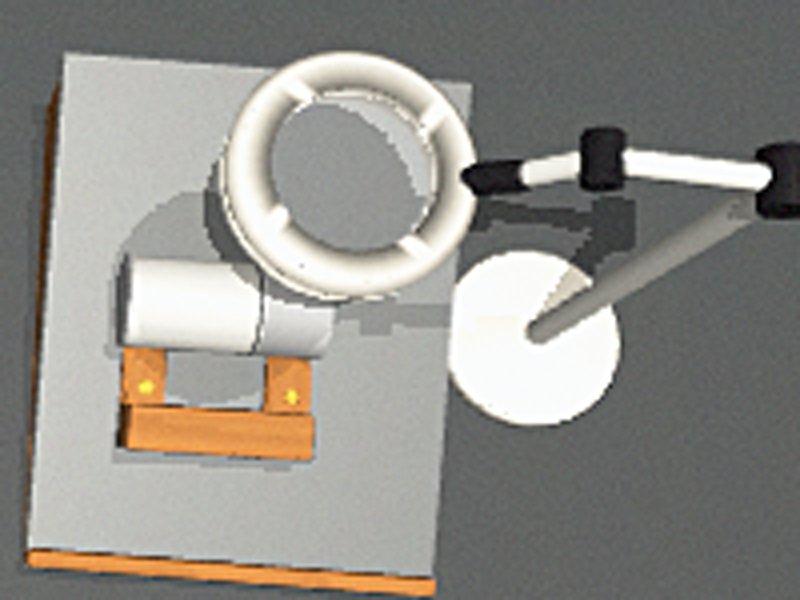

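View pics/e2.png

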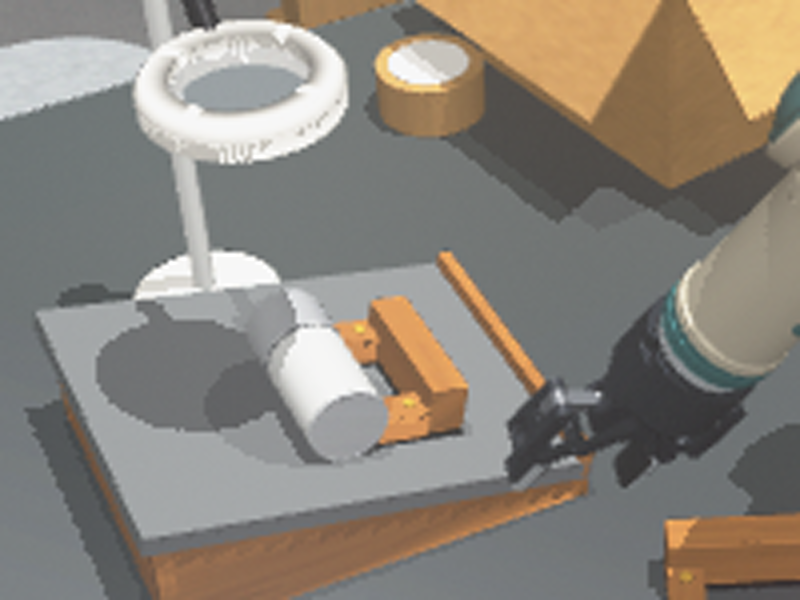

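The canister rests against both noses and the gripper is clear. Last measurements before handing in: the canister centre and axis against the lens and the chock, plus whether it is still and whether the bystanders have stayed put.

```bash
python3 - <<'E'
from h import *
f=lambda x,y:(370+x/4,145+y/4)
def onplane(uv,h):
    o,v=ray("top",uv); n=czb; p0=BC+h*n; return o+v*(((p0-o)@n)/(v@n))[:,None]
# near (downhill) silhouette edge: ends, axis offset: use left cap centre and edges
L=onplane([f(126,300)],.030)[0]; 
lo=onplane([f(130,345),f(325,357)],.030); up=onplane([f(135,256),f(225,263)],.030)
print("lower edge yaw",np.degrees(np.arctan2(*(lo[1]-lo[0])[1::-1])),"upper",np.degrees(np.arctan2(*(up[1]-up[0])[1::-1])))
C=L+.065*BX; print("can centre est from left cap",C)
R_=onplane([f(333,330)],.030)[0]; print("mid of ends",(L+R_)/2,"len",np.linalg.norm(L-R_)); C=(L+R_)/2
bt=onplane([f(314,416),f(313,461),f(126,445)],.044); print("chock corners in planned frame mm",((bt-chock_target())@Rcb)*1000)
o=chock_target()+Rcb@np.array([-.0015,-.0055,0]); print("can in chock frame",Rcb.T@(C-o)*1000)
print("dist lens mm",np.linalg.norm(C[:2]-LENS)*1000)
a=cv2.imread("pics/top0.png").astype(int);b=vision.read_camera("top")[:,:,::-1].astype(int); e=cv2.imread("pics/top20.png").astype(int)
d=np.abs(a-e).max(2)>60
for n,(x0,x1,y0,y1) in dict(cover=(155,250,155,220),cup=(248,285,148,190),case=(292,352,144,192)).items(): print(n,"changed px",d[y0:y1,x0:x1].sum())
print("moving px near canister",(np.abs(b-e).max(2)[200:270,395:460]>40).sum()); print(bot.get_state()["time"])
E
```

```text
lower edge yaw -92.7627227612558 upper -93.66009885891779
can centre est from left cap [ 0.5896 -0.2557  0.0996]
mid of ends [ 0.5847 -0.2581  0.0986] len 0.13579231877544728
chock corners in planned frame mm [[ 57.0598 -20.2477  44.    ]
 [ 58.642  -49.1496  44.    ]
 [-62.0786 -47.6217  44.    ]]
can in chock frame [ 2.3419 46.4802 30.    ]
dist lens mm 24.617401328364473
cover changed px 0
cup changed px 0
case changed px 0
moving px near canister 0
34.9833
```

All checks are within limits, so I'm handing in.

```bash
python3 - <<'E'
from cell import bot
print(bot.hand_in()); print(bot.get_state()["time"])
E
```

```text
the job is handed in; nothing more can be done
None
the job is handed in; nothing more can be done
```

The job is handed in at about 35 s of the 59 s allowed. I set the farther chock on the board with its noses uphill. I then laid the silver canister across the slope against both noses and let go only once it bore on the chock. The hand-in reports no verdict.

**Last checks, from the top camera:**

| Check | Measured | Limit |
|---|---|---|
| Canister centre to lens centre, from above | about 21–25 mm | 40 mm |
| Canister to the chock's seat point | about 5–7 mm | 25 mm |
| Canister axis against the chock and board | about 1° | 0.1 rad (5.7°) to the chock |

- **Still and released:** nothing near the canister changed between two consecutive pictures, and the gripper was well clear.
- **Bystanders:** the cover, cup and case show no changed pixels since the start.
- **Lamp:** the gripper kept clear of it in the pictures I took, and no contact force was seen.

**What went wrong or disagreed:**
- **Missed first grasp:** the fingers closed on top of the chock's bar without moving it. The real finger ends sit about 31 mm behind the reported TCP, so I corrected for that from then on.
- **Chock pushed:** while seating the canister I pushed the chock about 6 mm straight downhill before noticing in the pictures. It did not turn.
- **Lens position:** two estimates differed by about 5 mm, with an 8 mm mismatch between the two camera rays. The true lens distance could be off by that much.
- **Canister length:** it measured 136 mm in the last view instead of 130 mm, because the lens ring hides part of that end.

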